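# Show the amber stopper to the inspection camera beside its colour reference

## Robot

A 6-joint arm with a two-finger parallel gripper is mounted at the origin on the work surface. World frame = base frame: x ahead of the robot, y to its left, z up, the work surface at z = 0. Lengths are in m, angles in rad, forces in N, time in s.
With the tool pointing down it reaches from about 0.3 to 0.875 m from the base axis. Payload 6.4 kg.
Tool frame: the origin (TCP) lies at the very end of the fingers, on their centre line; the grasp point (between the pads) lies r.grasp_offset behind it (r.grasp_offset is the distance from the TCP to the grasp point, in m); x points along the fingers, z is the direction in which the jaws open and shut, and the axes are right-handed (so a half turn about x gives the same grasp; the last joint's range is limited). The gripper opens to 85 mm and grips with 20 to 120 N. Pads are 22 mm wide; open, the fingers measure 114 mm over their backs; the gripper's body (76 mm by 85 mm) begins 54 mm behind the grasp point. The pads swing forward as they close: fully open they stand 13 mm farther back than shut.
Start: joints at [-1.337, 0.181, 1.607, -0, 1.354, -0.206], TCP at [0.245, -0.52, 0.231] pointing down, gripper open.
Joint ranges: [-2.99, 2.99], [-0.89, 2.07], [0.3, 2.58], [-1.14, 4.28], [0, 2.63], [-3.12, 3.12]. Speed limits (rad/s): [2.57, 2.57, 3.01, 3.14, 3.14, 3.14].

## Interface

Orientations are given as a unit quaternion [w, x, y, z].
In Python, from plant import r gives the robot as it stands.
- The arm moves only by the shell command python3 -m inch 'ROWS'. ROWS is text: rows parted by semicolons, each of 7 numbers parted by spaces: the turn, a rotation vector about the tool's x, y, z scaled (see below), then the shift along the tool's x, y, z scaled (see below), then the gripper command: -1 is fully open, 1 is shut, values between are in proportion. In form: rx ry rz x y z gripper; .... A call has 1 to 5 rows; each row is the pose to reach, as a shift and turn from the pose commanded when the call began, along the tool's axes at that moment; what a row does not reach only later rows make up. The controller multiplies each number of a shift by 50 cm and each number of a turn by 30 degrees. A row lasts 1/10 s, in which the tool goes at most 50 mm and 8.59 degrees, less where a joint would pass 70% of its speed; a pose out of reach is approached as far as the arm can. A call with a number of a shift or a turn outside -1 to 1 is refused whole. A call with a gripper value outside its range is refused whole. The fingers move at their own pace and stop on an object; the grip force is fixed at half the most. Time passes only in rows, so rows that repeat a pose let the fingers close. It gives the time, the measured TCP pose, the force and the opening at its end, in the units of the state.
- r.state(): the state, without advancing time (a new reading comes with each control period).
- r.capture(name): name is "scene" or "top" or "wrist"; returns a dict with "frame" (420x560x3 uint8, blue, green, red), "camera_matrix" (3x3 intrinsics, pixels), "cam_to_world" (4x4, takes a point from camera to world coordinates). Camera axes: x right, y down, z forward; pixel columns grow to the right and rows downward; lengths in m; the calibration is good to about 2 mm. A picture is of the moment at which its call begins. There is no depth.
- r.job_done(): hands the job in, once; it reports no verdict.
Trained networks look in a picture, given as the dict that the camera call returned (one of the last four; its "shot" number tells which), for a name from the list of things; names that differ only in an ending like _2 or _b are one class to them, and where a whole thing is asked for, a point or a joint stands for the part that bears it (a point fixed in the world has none). Each returns a list of dicts, best first, with "confidence" (0 to 1); they miss things now and then, are a little off and sometimes report something else, mostly with a low value. They report only what shows in the picture. A call takes as long as a camera call. They do not tell look-alikes from the thing itself.
- r.silhouettes(picture, label): "pixels" (420x560 bool, what is visible of it).
- r.spot_point(picture, label): "position" ([x, y, z] in m, in the coordinates of the camera as it stood for that picture, good to about 4 mm: a listed point, or the origin of a listed thing).
The state is a dict: "clock": time; "joints": joint angles; "joint_vel": joint speeds; "joint_efforts": joint torques, N m; "tool_pos": TCP position; "tcp_rot": TCP orientation; "contact_force": force on the tool from outside, world axes, zero at the start; "moment": the same for the moment, N m; "grip_width": opening from 0.0 (shut) to 1.0 (fully open).
Only numpy, scipy, OpenCV 4.12 (cv2) and the standard library are available. Lean on these libraries where they do the work, as an engineer would, in place of code of your own. Each camera call takes 0.05 s, during which the arm holds its last target.

## Task

Stand the amber glass reference puck upright and centred on top of the narrow black post at the inspection camera and let go of it. Then take the amber stopper out of the rack by its shank and hold it up in the air in front of the camera, its ball centred on the viewing point (on the lens's line of sight, 12 cm from the lens) and its length along that sloping line of sight, ball end towards the lens. Finish still holding it there, motionless and touching nothing else, and leave the other stoppers and the jar as they are.

Things in the scene. Friction and masses are not known exactly. Their poses are not given: they have to be found in the camera images.
- reference_center (a point): Centre of the reference puck: a loose, solid amber glass cylinder, 42 mm in diameter, 40 mm high, about 130 g, standing on the work surface between the rack and the inspection station (centre 20 mm above its underside, its z axis is the puck's axis). Grip it across its diameter.
- reference: The same puck, origin at the centre of its underside.
- post_top (a point): Centre of the flat top of the black post of the fixed inspection station: a disc 32 mm in diameter, 90 mm above the work surface, on a 16 mm stem, 130 mm to the station's +y side of the viewing point. Axes as the station: z up, x level from the viewing point towards the mast.
- station: Fixed grey base plate, 10 mm thick, with the camera's 20 mm steel mast (295 mm high, at x = 175 mm) and the black post (at y = 130 mm). Origin on the work surface straight below the viewing point, marked by a white 24 mm dot on the plate. x points level to the mast, z up. Plate: x -50 to 200, y -50 to 50 mm, with an arm under the post, x -40 to 30, out to y = 180 mm.
- scope: Inspection camera fixed on the mast: black lens tube 40 mm in diameter, 30 mm long, before a white 60 x 46 x 46 mm housing, looking towards the robot's side and 30 degrees down. Origin at the lens face's centre, 260 mm above the work surface, 104 mm horizontally from the viewing point. x runs along the line of sight from the viewing point into the lens (30 degrees upward); y is level.
- view_point (a point): The viewing point, in empty air 120 mm in front of the lens on its line of sight, 200 mm straight above the white dot on the station's base plate. Same axes as the camera.
- rack: Fixed wooden rack: board 140 x 250 x 8 mm, three cradles 85 mm apart along y, each holding one stopper (amber, blue, green in any order), level along x, ball towards +x, axis 45 mm above the work surface. A cradle is two 10 mm thick, 30 mm wide V blocks 31 mm either side of the shank's middle; the shank is free over 52 mm between them. Origin: on the surface below the centre shank's middle.
- amber_shank (a point): Middle of the amber stopper's shank, the place to grip, across, from above. Loose rigid glass part, about 130 g (may vary by a third): a round-ended shank 22 mm in diameter, 80 mm long, with a 44 mm ball at one end. x runs along the shank to the ball, whose centre is 60 mm from here; the balance point is about 25 mm from here that way. It lifts straight up out of the V blocks.
- amber_ball (a point): Centre of the ball of the amber stopper (same axes).
- amber: The amber stopper as a whole, origin in the middle of its shank.
- blue: Blue stopper, same shape, in the same rack; leave it alone. Origin in the middle of its shank.
- green: Green stopper, same shape, in the same rack; leave it alone. Origin in the middle of its shank.
- jar: White jar with a grey cap, 60 mm in diameter, 85 mm high, standing on the work surface beyond the puck; leave it alone. Origin at the centre of its underside.
Not all that is in view belongs to the job. Of the things like the reference, leave any that is pink or purple; of the rest the smaller one is meant.

How it is judged:
By the outcome, as a careful person would: the job done as asked, in the order asked, and still so for the second after the job is handed in, while the arm keeps its last pose, push and grip.
It also fails if it takes over 51 s, if anything falls off the work surface, if the arm or the gripper's body presses on something with over 40 N, if the wrist force passes 120 N, or if a joint passes its speed limit or range.

## Working session

There is one attempt and no reset: what is moved stays moved. The work goes in short steps, Python scripts to look and compute and a shell command to move; the robot and the scene stay as the last step left them, time stands still between calls to the robot, and variables do not carry over. Pictures are saved under pics/ and viewed, and the job is handed in when it is done.

```bash
mkdir -p pics; ls
cat > h.py <<'E'
import numpy as np, cv2
from scipy.spatial.transform import Rotation as R
from plant import r
def w(p,c): 
    M=np.array(c["cam_to_world"]); return M[:3,:3]@np.array(p)+M[:3,3]
def Q(q): return R.from_quat([q[1],q[2],q[3],q[0]])
E
python3 - <<'E'
from h import *
s=r.state(); print(s, r.grasp_offset)
print(Q(s['tcp_rot']).as_matrix().round(3))
for n in ["scene","top"]:
    c=r.capture(n); cv2.imwrite(f"pics/{n}0.png",c["frame"])
    for l in ["reference_center","post_top","station","view_point","scope","rack","amber_shank","amber_ball","blue","green","jar"]:
        print(n,l,[(round(d["confidence"],2),w(d["position"],c).round(4).tolist()) for d in r.spot_point(c,l)][:4])
print(r.state()['clock'])
E
```

```text
pics
{'clock': 0.0, 'joints': array([-1.33731552e+00,  1.81536799e-01,  1.60803056e+00,  5.95719946e-06,
        1.35377600e+00, -2.06291177e-01]), 'joint_vel': array([ 6.94864587e-05, -4.13949983e-04, -4.83682193e-05,  5.74367951e-04,
       -9.64751385e-04, -3.51477936e-04]), 'joint_efforts': array([ 1.89995022e-03, -4.44859922e+01, -3.51338875e+01,  5.12679537e-05,
        9.05408640e-03, -9.40145668e-06]), 'tool_pos': array([ 0.24468735, -0.51972526,  0.23037563]), 'tcp_rot': array([ 0.59657772,  0.37933538,  0.59746202, -0.37846906]), 'contact_force': array([-0.73007738, -1.1442284 ,  0.1243542 ]), 'moment': array([ 0.00961826, -0.00837982,  0.00716047]), 'grip_width': 0.9979290576718597} 0.0187
[[-0.     0.905  0.426]
 [ 0.002  0.426 -0.905]
 [-1.     0.    -0.002]]
scene reference_center [(0.89, [0.4207, -0.024, 0.0293]), (0.58, [0.5121, -0.2543, 0.0003]), (0.57, [0.6295, -0.0317, 0.028]), (0.57, [0.5273, 0.0798, 0.0217])]
scene post_top [(0.84, [0.5519, 0.3369, 0.0893]), (0.35, [0.5468, -0.1791, 0.0456])]
scene station [(0.57, [0.5578, 0.2105, 0.0045])]
scene view_point []
sc
[... 409 characters left out ...]
top reference_center [(0.83, [0.4154, -0.0241, 0.0284]), (0.69, [0.5237, 0.0802, 0.0224]), (0.59, [0.5289, 0.0011, 0.0203]), (0.58, [0.6359, -0.0305, 0.0279])]
top post_top [(0.92, [0.5484, 0.3414, 0.0879])]
top station [(0.92, [0.5543, 0.214, -0.0008])]
top view_point [(0.5, [0.5966, -0.1983, 0.0448])]
top scope [(0.9, [0.6557, 0.214, 0.261]), (0.38, [0.5518, 0.2141, 0.0011])]
top rack [(0.89, [0.5062, -0.2514, -0.0002])]
top amber_shank [(0.74, [0.5445, -0.168, 0.0434])]
top amber_ball [(0.97, [0.6003, -0.2017, 0.0452])]
top blue [(0.62, [0.5073, -0.2509, 0.0447])]
top green [(0.68, [0.471, -0.3254, 0.0451])]
top jar [(0.93, [0.7377, -0.0142, 0.0004]), (0.67, [0.5524, 0.215, -0.0008])]
1.2
```

View pics/scene0.png

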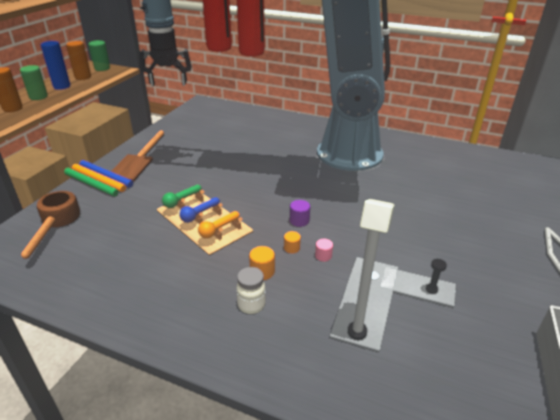

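View pics/top0.png

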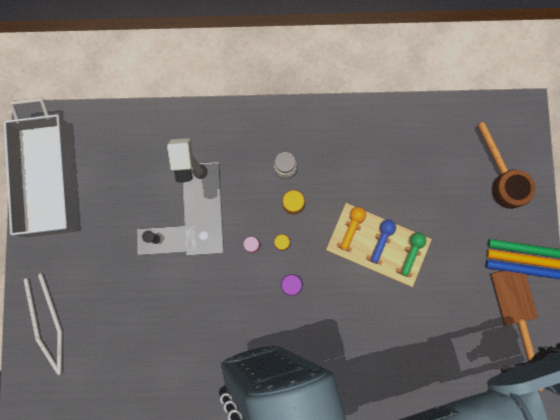

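The scene picture shows the small amber puck at about (292,242), the pink one at (324,250), the large amber at (262,262), and purple at (299,212). The rack order from +y is amber (orange), blue, green, and the post top is at (438,265). The networks confused several of these. I'll refine using silhouettes with known shapes.

```bash
cat >> h.py <<'E'
from scipy.optimize import least_squares
def proj(P,c):
    M=np.linalg.inv(np.array(c["cam_to_world"])); q=np.asarray(P)@M[:3,:3].T+M[:3,3]
    u=q@np.array(c["camera_matrix"]).T; return u[:,:2]/u[:,2:]
a=np.linspace(0,2*np.pi,40)[:-1]
def cyl(x,y,z0,z1,rad): return np.concatenate([np.c_[x+rad*np.cos(a),y+rad*np.sin(a),0*a+z] for z in (z0,z1)])
def hullc(uv):
    h=cv2.convexHull(uv.astype(np.float32)); m=cv2.moments(h); return np.array([m['m10'],m['m01']])/m['m00'],m['m00']
def maskc(m):
    y,x=np.nonzero(m); return np.array([x.mean(),y.mean()]),len(x)
def masks(c,l): return [(d["confidence"],d["pixels"]) for d in r.silhouettes(c,l)]
E
cat > m1.py <<'E'
from h import *
cs={n:r.capture(n) for n in ["scene","top"]}
import pickle
out={}
for n,c in cs.items():
    for l in ["reference","amber","blue","green","station","scope","rack"]:
        ms=masks(c,l); out[n,l]=ms
        for cf,m in ms[:5]: print(n,l,round(cf,2),*[np.round(v,1) for v in maskc(m)])
pickle.dump((out,cs),open("m1.pkl","wb"))
E
python3 m1.py
```

```text
scene reference 0.88 [262.7 261. ] 631
scene reference 0.88 [323.  249.5] 367
scene reference 0.69 [291.3 242.4] 310
scene reference 0.69 [298.9 213.2] 495
scene amber 0.96 [215.6 224.7] 427
scene blue 0.89 [195.4 210.5] 486
scene blue 0.19 [250.1 290.6] 1162
scene green 0.6 [178.2 196.3] 496
scene station 0.75 [381.6 286.2] 7118
scene scope 0.92 [375.6 215.6] 858
scene rack 0.52 [214.9 225.1] 488
scene rack 0.28 [291.3 242.3] 298
top reference 0.89 [291.7 283.9] 365
top reference 0.67 [251.5 243.8] 203
top reference 0.56 [293.4 201.2] 458
top reference 0.49 [281.7 241.8] 190
top reference 0.16 [353.3 225.3] 461
top amber 0.77 [353.3 225. ] 501
top blue 0.95 [383.  238.5] 387
top green 0.96 [413.4 251.5] 468
top station 0.72 [189.9 207.7] 5587
top scope 0.88 [181.4 158.6] 949
top rack 0.61 [377.6 246.5] 3511
```

```bash
cat > m2.py <<'E'
from h import *
import pickle
out,cs=pickle.load(open("m1.pkl","rb"))
# puck
def near(n,l,uv): return min((maskc(m)[0] for cf,m in out[n,l]),key=lambda p:np.linalg.norm(p-uv))
for use in (["scene"],["top"],["scene","top"]):
    f=lambda p:np.concatenate([hullc(proj(cyl(p[0],p[1],0,.04,.021),cs[n]))[0]-near(n,"reference",uv) for n,uv in (("scene",(292,242)),("top",(282,242))) if n in use])
    s=least_squares(f,[.52,0]); print(use,s.x.round(4),s.fun.round(2))
print([hullc(proj(cyl(*s.x,0,.04,.021),cs[n]))[1] for n in cs])
# stoppers: hull of ball+shank, fit x,y,yaw via IoU-ish moments (centroid + principal axis)
b=a
def stopper(x,y,yaw,z=.045):
    th=np.linspace(0,np.pi,9)
    sph=lambda cx,R:np.concatenate([np.c_[cx+R*np.cos(t)+0*a,R*np.sin(t)*np.cos(a),R*np.sin(t)*np.sin(a)] for t in th])
    Rm=R.from_euler('z',yaw).as_matrix(); T=np.array([x,y,z])
    return [sph(.06,.022)@Rm.T+T, np.concatenate([sph(-.029,.011),sph(.04,.011)])@Rm.T+T]
def rend(parts,c):
    im=np.zeros((1680,2240),np.uint8)
    for p in parts:
        cv2.fillConvexPoly(im,cv2.convexHull(np.round(proj(p,c)*4+1.5).astype(np.int32)),255)
    return cv2.resize(im,(560,420),interpolation=cv2.INTER_AREA)/255.
from scipy.optimize import minimize
for l,x0 in (("amber",[.544,-.175,-.42]),("blue",[.506,-.252,-.42]),("green",[.472,-.329,-.42])):
    def cost(p): return sum(((rend(stopper(*p),cs[n])-out[n,l][0][1])**2).sum() for n in cs)
    s=minimize(cost,x0,method="Nelder-Mead",options=dict(initial_simplex=[x0]+[[x0[j]+d*(i==j) for j in range(3)] for i,d in enumerate((.01,.01,.1))]))
    print(l,s.x.round(4),s.fun, sum(out[n,l][0][1].sum() for n in cs))
for n,(u,v,W,H) in {"top":(130,130,100,140),"scene":(320,190,150,160)}.items():
    k=5 if n=="top" else 5
    cv2.imwrite(f"pics/crop_{n}.png",cv2.resize(cs[n]["frame"][v:v+H,u:u+W][:120] if n!="top" else cs[n]["frame"][v:v+120,u:u+W],None,fx=k,fy=k,interpolation=cv2.INTER_CUBIC))
E
python3 m2.py
```

```text
['scene'] [ 0.533  -0.0012] [0. 0.]
['top'] [0.531  0.0013] [ 0. -0.]
['scene', 'top'] [0.5313 0.    ] [ 0.69 -0.26  0.5  -0.14]
[356.4667662358843, 212.71217424003407]
amber [ 0.5432 -0.1758 -0.4327] 80.52690503652443 928
blue [ 0.51   -0.2542 -0.4409] 115.13187235678586 873
green [ 0.4734 -0.3312 -0.4378] 105.91929257977701 964
```

Run:
```python
from h import *
import pickle
out,cs=pickle.load(open("m1.pkl","rb"))
c=cs["scene"]; cv2.imwrite("pics/crop_s2.png",cv2.resize(c["frame"][230:350,320:470],None,fx=5,fy=5,interpolation=cv2.INTER_CUBIC))
```

```text
(no output)
```

View pics/crop_top.png

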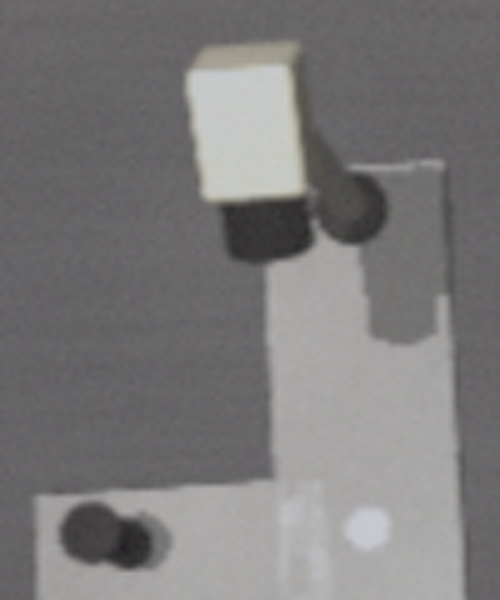

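View pics/crop_s2.png

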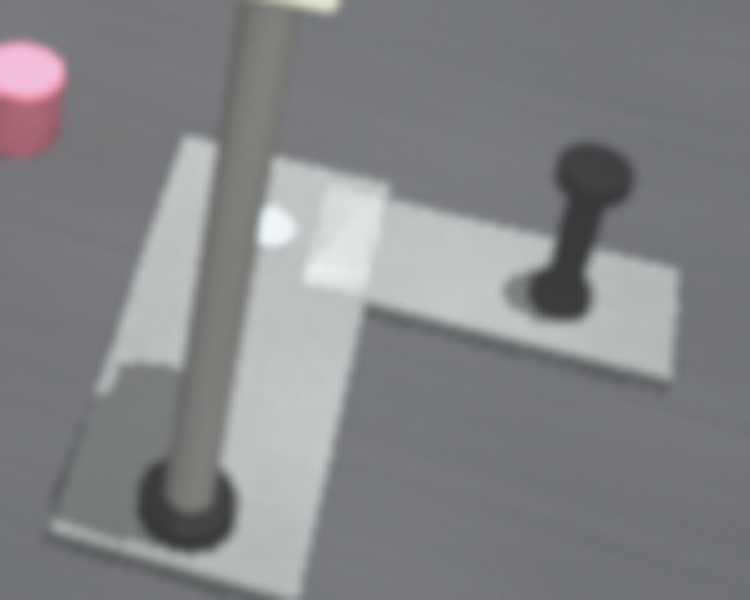

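```bash
cat > m3.py <<'E'
from h import *
import pickle
out,cs=pickle.load(open("m1.pkl","rb"))
O={"top":[((368,528),(0,0,10)),((93,532),(0,130,90)),((444,161),(200,-50,10)),((36,495),(30,180,10)),((273,482),(30,50,10))],
"scene":[((680,268),(-40,180,10)),((672,370),(30,180,10)),((185,137),(-50,-50,10)),((50,522),(200,-50,10)),((298,594),(200,50,10)),((596,170),(0,130,90)),((366,303),(30,50,10))]}
o={"top":(130,130),"scene":(320,230)}
def f(p,use):
    Rm=R.from_euler('z',p[2]).as_matrix(); res=[]
    for n in use:
        P=np.array([q for _,q in O[n]])/1000@Rm.T+[p[0],p[1],0]
        res.append(proj(P,cs[n])-(np.array([q for q,_ in O[n]])/5-.4+o[n]))
    return np.concatenate(res).ravel()
for use in (["top"],["scene"],["top","scene"]):
    s=least_squares(f,[.556,.21,0],args=(use,),loss="soft_l1"); p=s.x
    Rm=R.from_euler('z',p[2]).as_matrix()
    print(use,p.round(4),"post",(Rm@[0,.13,0]+[p[0],p[1],0]).round(4),f(p,use).round(1).tolist())
E
python3 m3.py
```

```text
['top'] [0.5538 0.2114 0.0427] post [0.5482 0.3412 0.    ] [0.4, 0.3, -0.5, 0.0, 0.1, -0.1, -0.3, 0.2, 0.4, -0.4]
['scene'] [0.5539 0.21   0.0439] post [0.5482 0.3399 0.    ] [0.1, -0.3, 0.1, 1.3, -0.2, -1.1, -0.4, 0.4, 0.0, 0.8, 0.2, -1.0, 0.1, -1.0]
['top', 'scene'] [0.5539 0.2104 0.0435] post [0.5482 0.3403 0.    ] [0.7, 0.3, -0.1, 0.0, 0.4, -0.2, 0.0, 0.2, 0.7, -0.4, 0.3, -0.2, 0.3, 1.4, -0.0, -1.1, -0.3, 0.4, 0.2, 0.9, 0.4, -0.9, 0.3, -1.0]
```

```bash
cat >> h.py <<'E'
def Rt(heading,tilt=0,yaw=0):
    """tool down, tool z at heading; heading in deg"""
    h=np.deg2rad(heading); z=np.array([np.cos(h),np.sin(h),0]); x=np.array([0,0,-1.]); return R.from_matrix(np.c_[x,np.cross(z,x),z])
def plan(pos,Rg):
    s=r.state(); C=Q(s['tcp_rot']); rv=(C.inv()*Rg).as_rotvec(degrees=True); d=C.inv().apply(np.array(pos)-s['tool_pos'])
    print("t",round(s['clock'],2),"tcp",s['tool_pos'].round(4),"j",s['joints'].round(2),"F",s['contact_force'].round(1),"w",round(s['grip_width'],3))
    print("turn",(rv/30).round(3)," shift",(d/.5).round(4)," dist",np.linalg.norm(d).round(4),"ang",np.linalg.norm(rv).round(1))
E
python3 -c "
from h import *
plan([.531,0,.2],Rt(0))"
```

```text
t 2.0 tcp [ 0.2448 -0.5203  0.2313] j [-1.34  0.18  1.61  0.    1.35 -0.21] F [-0.4  0.4 -1.1] w 0.998
turn [-2.16 -0.   -0.  ]  shift [ 0.0626  0.9609 -0.6979]  dist 0.5946 ang 64.8
```

```bash
python3 -m inch '-0.2 0 0 0.006 0.08 -0.058 -1; -0.45 0 0 0.012 0.16 -0.116 -1; -0.7 0 0 0.018 0.24 -0.174 -1; -0.9 0 0 0.024 0.32 -0.232 -1; -1 0 0 0.03 0.4 -0.29 -1'
python3 -c "
from h import *
plan([.531,0,.2],Rt(0))"
```

```text
clock: 2.5
tool_pos: [0.3647, -0.3023, 0.2164]
tcp_rot: [0.675, 0.21, 0.675, -0.211]
contact_force: [0.9, -0.2, -0.9]
grip_width: 0.998
t 2.5 tcp [ 0.3647 -0.3023  0.2164] j [-0.94 -0.04  1.87  0.    1.31 -0.34] F [ 0.9 -0.2 -0.9] w 0.998
turn [-1.154e+00  1.000e-03  1.000e-03]  shift [ 0.0326  0.6865 -0.0697]  dist 0.3454 ang 34.6
```

```bash
python3 -m inch '-0.2 0 0 0.006 0.1 -0.01 -1; -0.45 0 0 0.012 0.2 -0.02 -1; -0.7 0 0 0.018 0.3 -0.03 -1; -0.9 0 0 0.024 0.4 -0.04 -1; -1 0 0 0.03 0.5 -0.05 -1'
python3 -c "
from h import *
plan([.531,0,.15],Rt(0))"
```

```text
clock: 3.0
tool_pos: [0.4862, -0.0839, 0.2017]
tcp_rot: [0.707, 0.028, 0.706, -0.028]
contact_force: [1.7, -1.2, 0.3]
grip_width: 1.0
t 3.0 tcp [ 0.4862 -0.0839  0.2017] j [-0.41  0.03  1.84 -0.    1.28 -0.33] F [ 1.7 -1.2  0.3] w 1.0
turn [-0.153  0.002  0.001]  shift [0.1033 0.1745 0.0758]  dist 0.1083 ang 4.6
```

```bash
python3 -m inch '-0.153 0 0 0.034 0.06 0.025 -1; -0.153 0 0 0.068 0.12 0.05 -1; -0.153 0 0 0.1033 0.1745 0.0758 -1;-0.153 0 0 0.1033 0.1745 0.0758 -1'
python3 - <<'E'
from h import *
plan([.531,0,.012],Rt(0))
c=r.capture("wrist"); cv2.imwrite("pics/w1.png",c["frame"])
for d in r.silhouettes(c,"reference"):
    uv,n=maskc(d["pixels"]); f=lambda p:hullc(proj(cyl(p[0],p[1],0,.04,.021),c))[0]-uv
    s=least_squares(f,[.53,0]); print(round(d["confidence"],2),uv.round(1),n,s.x.round(4),hullc(proj(cyl(*s.x,0,.04,.021),c))[1])
E
```

```text
clock: 3.4
tool_pos: [0.5299, 0.0012, 0.1472]
tcp_rot: [0.706, 0.001, 0.708, 0.001]
contact_force: [-1.4, -0.3, -0.2]
grip_width: 1.002
t 3.4 tcp [0.5299 0.0012 0.1472] j [-0.22  0.18  1.79  0.    1.18 -0.22] F [-1.4 -0.3 -0.2] w 1.002
turn [-0.    -0.007 -0.003]  shift [ 0.2704 -0.0028  0.0033]  dist 0.1352 ang 0.2
0.95 [279.5 206.5] 2947 [ 0.5325 -0.0006] 3079.393289561034
0.82 [274.   90.8] 3336 [0.5287 0.08  ] 3437.50376930309
0.65 [128.2 237.5] 6238 [ 0.4163 -0.0264] 3609.889592736028
0.6 [424.5 247.5] 6477 [ 0.6446 -0.0343] 3595.7487682865467
```

View pics/w1.png

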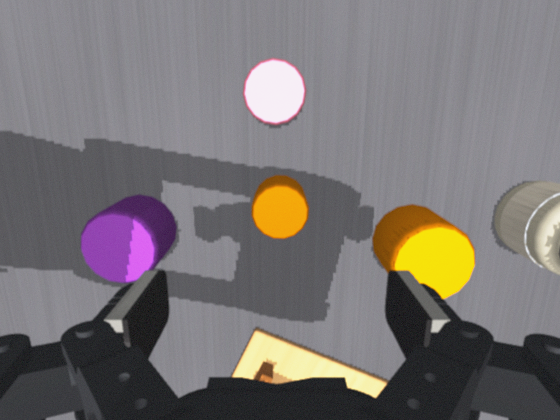

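The wrist view shows the small amber puck at (280,207), between the fingers, with the pink, purple and large amber ones clear of both jaws. Descending now.

```bash
python3 -m inch '0 0 0 0.08 -0.0025 0.004 -1; 0 0 0 0.16 -0.0025 0.004 -1; 0 0 0 0.23 -0.0025 0.004 -1; 0 0 0 0.27 -0.0025 0.004 -1;0 0 0 0.27 -0.0025 0.004 -1'
python3 -c "
from h import *
plan([.532,0,.010],Rt(0))"
```

```text
clock: 4.0
tool_pos: [0.5302, -0.0041, 0.0127]
tcp_rot: [0.705, 0.002, 0.709, -0.002]
contact_force: [-1.0, 0.3, -0.4]
grip_width: 1.0
t 4.0 tcp [ 0.5302 -0.0041  0.0127] j [-0.23  0.39  1.85 -0.    0.91 -0.23] F [-1.   0.3 -0.4] w 1.0
turn [-0.01  -0.009 -0.002]  shift [0.0053 0.0083 0.0036]  dist 0.0052 ang 0.4
```

```bash
python3 -m inch '0 0 0 0.003 0.008 0.003 -1;0 0 0 0.003 0.008 0.003 -1'
python3 -c "
from h import *
plan([.532,0,.010],Rt(0))"
```

```text
clock: 4.2
tool_pos: [0.5357, 0.0002, 0.0152]
tcp_rot: [0.708, 0.001, 0.706, -0.002]
contact_force: [-0.7, 0.6, 0.1]
grip_width: 1.001
t 4.2 tcp [5.357e-01 2.000e-04 1.520e-02] j [-0.22  0.39  1.84  0.    0.9  -0.22] F [-0.7  0.6  0.1] w 1.001
turn [-0.008  0.006  0.001]  shift [ 0.0103 -0.0004 -0.0073]  dist 0.0063 ang 0.3
```

```bash
python3 -m inch '0 0 0 0.004 0 0 -1'; python3 -m inch '0 0 0 0 0 0 1;0 0 0 0 0 0 1;0 0 0 0 0 0 1;0 0 0 0 0 0 1;0 0 0 0 0 0 1'; 
python3 -c "
from h import *
plan([.532,0,.010],Rt(0))
c=r.capture('wrist'); cv2.imwrite('pics/w2.png',c['frame'])
plan([.532,0,.010],Rt(0))"
```

```text
clock: 4.3
tool_pos: [0.5357, 0.0002, 0.0132]
tcp_rot: [0.708, 0.001, 0.706, -0.002]
contact_force: [-0.3, 0.2, -0.3]
grip_width: 1.0
clock: 4.8
tool_pos: [0.5344, 0.0006, 0.0118]
tcp_rot: [0.707, 0.001, 0.707, -0.001]
contact_force: [-1.7, -0.1, 5.9]
grip_width: 0.471
t 4.8 tcp [0.5344 0.0006 0.0118] j [-0.22  0.4   1.84 -0.    0.9  -0.22] F [-1.7 -0.1  5.9] w 0.471
turn [-0.007  0.002  0.   ]  shift [ 0.0037 -0.0012 -0.0049]  dist 0.0031 ang 0.2
t 4.85 tcp [0.5344 0.0006 0.0119] j [-0.22  0.4   1.84 -0.    0.9  -0.22] F [-1.   0.2  5.8] w 0.469
turn [-0.007  0.002  0.   ]  shift [ 0.0037 -0.0011 -0.0049]  dist 0.0031 ang 0.2
```

View pics/w2.png

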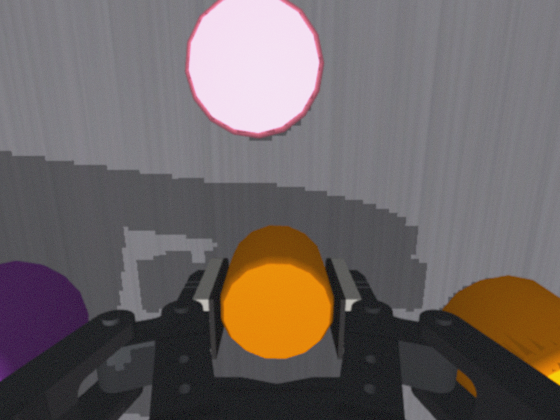

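The puck sits squarely between the pads, centred at about (277,310). Lifting it.

```bash
python3 -m inch '0 0 0 -0.04 0 0 1;0 0 0 -0.12 0 0 1;0 0 0 -0.22 0 0 1;0 0 0 -0.3 0 0 1;0 0 0 -0.3 0 0 1'
python3 - <<'E'
from h import *
plan([.47,0.17,.21],Rt(0))
s=r.state()
for n in ["scene","top","wrist"]:
    c=r.capture(n); 
    if n=="wrist": cv2.imwrite('pics/w3.png',c['frame'])
    for d in r.silhouettes(c,"reference"):
        uv,k=maskc(d["pixels"]); print(n,round(d["confidence"],2),uv.round(1),k)
    print([(round(d["confidence"],2),w(d["position"],c).round(4)) for d in r.spot_point(c,"reference_center")])
plan([.47,0.17,.21],Rt(0))
E
```

```text
clock: 5.35
tool_pos: [0.538, -0.0001, 0.1676]
tcp_rot: [0.711, 0.0, 0.703, -0.002]
contact_force: [-0.0, -1.2, -1.5]
grip_width: 0.474
t 5.35 tcp [ 5.380e-01 -1.000e-04  1.676e-01] j [-0.22  0.16  1.77  0.    1.2  -0.22] F [-0.  -1.2 -1.5] w 0.474
turn [-0.007  0.021  0.005]  shift [-0.0871  0.3396 -0.1362]  dist 0.188 ang 0.7
scene 0.71 [295.9 192.7] 167
scene 0.7 [262.7 260.6] 641
scene 0.7 [323.  250.2] 316
scene 0.62 [298.9 213.8] 507
[(0.72, array([ 0.5378, -0.001 ,  0.1787])), (0.67, array([0.5305, 0.0787, 0.0221])), (0.65, array([ 0.4192, -0.027 ,  0.0297])), (0.6, array([ 0.6316, -0.035 ,  0.029 ]))]
top 0.51 [287.  282.1] 140
top 0.45 [294.6 195.8] 191
top 0.42 [254.8 246.4] 74
[(0.69, array([ 0.4152, -0.025 ,  0.0255])), (0.53, array([ 0.6364, -0.0281,  0.026 ])), (0.44, array([0.5229, 0.0829, 0.023 ]))]
wrist 0.97 [413.6 245.4] 6598
wrist 0.96 [270.   91.1] 3017
wrist 0.81 [131.  232.9] 5847
wrist 0.8 [276.4 293.5] 11853
[(0.71, array([0.5253, 0.078 , 0.0176])), (0.69, array([0.5342, 0.004 , 0.1712])), (0.62, array([ 0.4198, -0.023 ,  0.0244])), (0.57, array([ 0.6377, -0.0313,  0.0299]))]
t 5.8 tcp [0.5332 0.0008 0.1598] j [-0.22  0.17  1.78  0.    1.2  -0.22] F [-0.5  0.2 -1.2] w 0.471
turn [-0.007 -0.005 -0.001]  shift [-0.0998  0.338  -0.1279]  dist 0.1874 ang 0.3
```

View pics/w3.png

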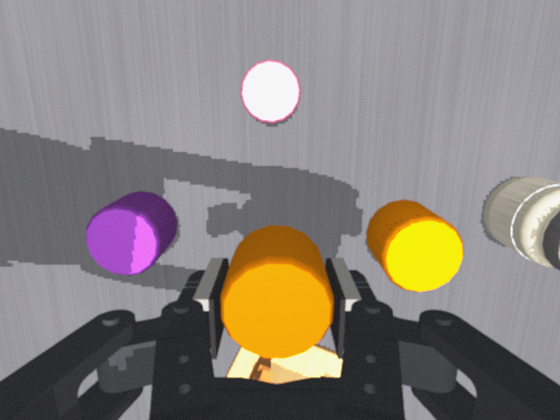

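```bash
python3 -m inch '0 0 0 -0.02 0.068 -0.027 1;0 0 0 -0.04 0.136 -0.054 1;0 0 0 -0.06 0.204 -0.082 1;0 0 0 -0.08 0.272 -0.109 1;0 0 0 -0.1 0.338 -0.128 1'
python3 - <<'E'
from h import *
c=r.capture("wrist"); s=r.state(); z0=s['tool_pos'][2]-.012
for d in r.silhouettes(c,"reference"):
    uv,k=maskc(d["pixels"]); 
    if k>10000:
        f=lambda p:hullc(proj(cyl(p[0],p[1],z0,z0+.04,.021),c))[0]-uv
        q=least_squares(f,s['tool_pos'][:2]); print(uv,k,q.x.round(4)-s['tool_pos'][:2],hullc(proj(cyl(*q.x,z0,z0+.04,.021),c))[1])
plan([.548,0.340,.2],Rt(2.5))
E
```

```text
clock: 6.3
tool_pos: [0.4694, 0.1711, 0.211]
tcp_rot: [0.707, 0.001, 0.708, -0.001]
contact_force: [0.7, 0.1, -1.4]
grip_width: 0.471
[276.67266678 293.64613547] 11722 [ 0.0015359  -0.00404255] 13355.314818493789
t 6.4 tcp [0.4699 0.1733 0.2123] j [0.11 0.03 1.81 0.   1.3  0.11] F [ 0.4 -0.  -1. ] w 0.473
turn [-0.082  0.003 -0.003]  shift [0.0253 0.3334 0.1564]  dist 0.1846 ang 2.5
```

```bash
python3 -m inch '-0.08 0 0 0 0.066 0.031 1;-0.08 0 0 0 0.132 0.062 1;-0.08 0 0 0 0.2 0.094 1;-0.08 0 0 0 0.268 0.125 1;-0.08 0 0 0.025 0.333 0.156 1'
cat > m4.py <<'E'
from h import *
from scipy.optimize import minimize
def rendh(P,c):
    im=np.zeros((1680,2240),np.uint8); cv2.fillConvexPoly(im,cv2.convexHull(np.round(proj(P,c)*4+1.5).astype(np.int32)),255)
    return cv2.resize(im,(560,420),interpolation=cv2.INTER_AREA)/255.
s=r.state();t=s['tool_pos']
for n in ("wrist","scene","top"):
    c=r.capture(n); cv2.imwrite(f'pics/{n}_p.png',c['frame'])
    t=r.state()['tool_pos']
    best=None
    for d in r.silhouettes(c,"reference"):
        pr=hullc(proj(cyl(*t[:2],t[2]-.012,t[2]+.028,.021),c))[0]
        uv,k=maskc(d["pixels"])
        if np.linalg.norm(uv-pr)<25: best=d["pixels"],k,pr,uv
    if best is None: print(n,"none");continue
    m,k,pr,uv=best
    if n=="wrist":
        x0=[t[0],t[1],t[2]-.012]
        q=minimize(lambda p:((rendh(cyl(p[0],p[1],p[2],p[2]+.04,.021),c)-m)**2).sum(),x0,method="Nelder-Mead",options=dict(initial_simplex=[x0]+[[x0[j]+.004*(i==j) for j in range(3)] for i in range(3)]))
        print(n,k,"rel tcp",(q.x-t).round(4),q.fun)
    else: print(n,k,"pix dev of mask from predicted",(uv-pr).round(2))
plan([.548,0.340,.2],Rt(2.5))
E
python3 m4.py
```

```text
clock: 6.9
tool_pos: [0.5511, 0.3372, 0.1995]
tcp_rot: [0.708, -0.013, 0.706, 0.014]
contact_force: [0.9, -0.6, -0.6]
grip_width: 0.468
wrist 11887 rel tcp [ 0.0013 -0.0077 -0.0139] 216.25024221453288
scene 140 pix dev of mask from predicted [-4.79  2.31]
top 137 pix dev of mask from predicted [5.46 0.81]
t 7.2 tcp [0.5491 0.335  0.1983] j [ 0.36  0.36  1.45 -0.    1.33  0.33] F [-0.1  0.8 -1.7] w 0.468
turn [-0.012 -0.002  0.001]  shift [-0.0033  0.0101 -0.0019]  dist 0.0054 ang 0.4
```

View pics/scene_p.png

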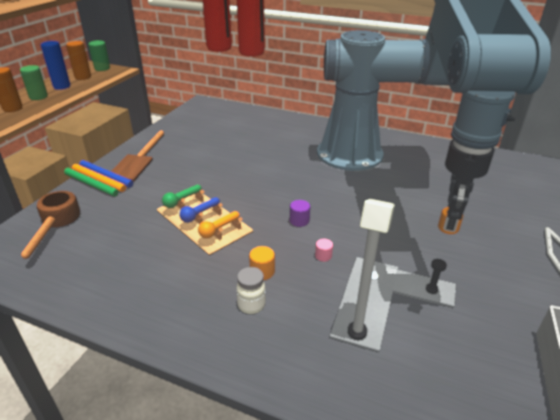

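View pics/wrist_p.png

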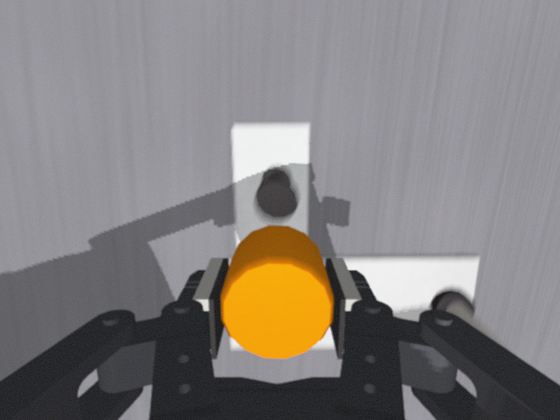

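```bash
cat > m5.py <<'E'
from h import *
s=r.state(); c=r.capture("wrist"); s2=r.state()
M=np.array(c["cam_to_world"]); im=cv2.resize(c["frame"][200:400,180:380],None,fx=3,fy=3)
for st in (s,s2):
    T=np.eye(4);T[:3,:3]=Q(st['tcp_rot']).as_matrix();T[:3,3]=st['tool_pos']; K=np.linalg.inv(T)@M; print("cam in tool",K[:3,3].round(4),R.from_matrix(K[:3,:3]).as_euler('xyz',degrees=True).round(2))
t=s['tool_pos']
for dy,col in ((0,(255,0,0)),(-.004,(0,255,0)),(-.008,(255,255,255))):
  for z in (-.012,.028):
    P=np.c_[t[0]+.021*np.cos(a),t[1]+dy+.021*np.sin(a),t[2]+z+0*a]
    uv=(proj(P,c)-[180,200])*3
    cv2.polylines(im,[np.round(uv).astype(np.int32)],True,col,1)
cv2.imwrite("pics/ov.png",im)
plan([.548,0.340,.2],Rt(2.5))
E
python3 m5.py
```

```text
cam in tool [-0.1426  0.0674  0.0009] [ 24.28 -89.98 140.02]
cam in tool [-0.1419  0.0675  0.0008] [128.16 -89.95  36.12]
t 7.25 tcp [0.5493 0.3349 0.1989] j [ 0.36  0.36  1.45 -0.    1.33  0.33] F [-0.4 -0.3 -1.9] w 0.471
turn [-0.012  0.     0.001]  shift [-0.0022  0.0102 -0.0022]  dist 0.0053 ang 0.4
```

View pics/ov.png

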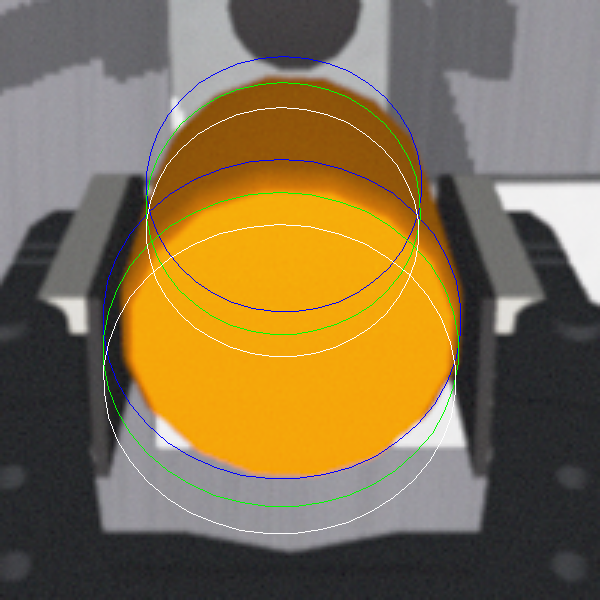

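```bash
cat > m6.py <<'E'
from h import *
from scipy.optimize import minimize
s=r.state(); c=r.capture("wrist"); t=s['tool_pos']; C=Q(s['tcp_rot'])
f=c["frame"].astype(int); hsv=cv2.cvtColor(c["frame"],cv2.COLOR_BGR2HSV)
whole=((hsv[...,1]>180)&(hsv[...,0]>8)&(hsv[...,0]<28)&(hsv[...,2]>60)); whole[:200]=0; whole[:,:215]=0; whole[:,340:]=0
top=whole&(hsv[...,2]>215)
n,lab,st,_=cv2.connectedComponentsWithStats(top.astype(np.uint8)); 
top=lab==1+np.argmax(st[1:,4]); print(whole.sum(),top.sum(),st[1:,4].max())
def rend(P):
    im=np.zeros((1680,2240),np.uint8); cv2.fillConvexPoly(im,cv2.convexHull(np.round(proj(P,c)*4+1.5).astype(np.int32)),255)
    return cv2.resize(im,(560,420),interpolation=cv2.INTER_AREA)/255.
# puck in tool axes: axis along -x tool, centre p, tilt about tool z
def pts(p):
    L=np.concatenate([np.c_[0*a+h,.021*np.cos(a),.021*np.sin(a)] for h in (.02,-.02)])
    L=R.from_euler('z',p[3]).apply(L)+p[:3]; return C.apply(L)+t
def cost(p):
    P=pts(p); return ((rend(P)-whole)**2).sum()+((rend(P[39:])-top)**2).sum()
for tl in (False,True):
  x0=[-.008,0,0,0.]
  g=(lambda p:cost([*p[:3],0])) if not tl else cost
  x0=x0[:4 if tl else 3]; d=[.005,.005,.005,.1]
  q=minimize(g,x0,method="Nelder-Mead",options=dict(initial_simplex=[x0]+[[x0[j]+d[i]*(i==j) for j in range(len(x0))] for i in range(len(x0))],maxiter=600))
  print(q.x.round(4),q.fun)
E
python3 m6.py
```

```text
11666 8088 8088
[ 0.0024 -0.0071  0.0009] 768.3370549788542
[ 0.0024 -0.0069  0.001   0.0354] 574.0037062668205
```

```bash
cat >> m6.py <<'E'
print("scale fits")
for tl in (0,1,2):
  def pts2(p):
    sr,sh=p[2],(p[3] if tl else p[2])
    L=np.concatenate([np.c_[0*a+h,.021*sr*np.cos(a),.021*sr*np.sin(a)] for h in (.02*sh,-.02*sh)])
    if tl==2: L=R.from_euler('z',p[4]).apply(L)
    return C.apply(L+[.0119-.02*sh,p[0],p[1]])+t
  def g(p):
    P=pts2(p); return ((rend(P)-whole)**2).sum()+((rend(P[39:])-top)**2).sum()
  x0=[0,0,.95,.95,0][:3+tl]; d=[.005,.005,.05,.05,.1]
  q=minimize(g,x0,method="Nelder-Mead",options=dict(initial_simplex=[x0]+[[x0[j]+d[i]*(i==j) for j in range(len(x0))] for i in range(len(x0))],maxiter=600))
  print(q.x.round(4),q.fun)
P=pts2(q.x); im=cv2.resize(c["frame"][200:400,180:380],None,fx=3,fy=3)
for z in (P[:39],P[39:]): cv2.polylines(im,[np.round((proj(z,c)-[179.7,199.7])*3).astype(np.int32)],True,(255,255,255),1)
cv2.imwrite("pics/ov2.png",im)
E
python3 m6.py
```

```text
11669 8088 8088
[ 0.0019 -0.0067  0.0008] 770.6223913879278
[ 0.0025 -0.007   0.001   0.0358] 545.1883737024222
scale fits
[-2.200e-03  9.000e-04  9.374e-01] 761.684090734333
[-1.1000e-03  9.0000e-04  9.0920e-01  1.0007e+00] 688.5780238369857
[-2.300e-03  9.000e-04  9.382e-01  9.315e-01  3.530e-02] 540.9973394848137
```

View pics/ov2.png

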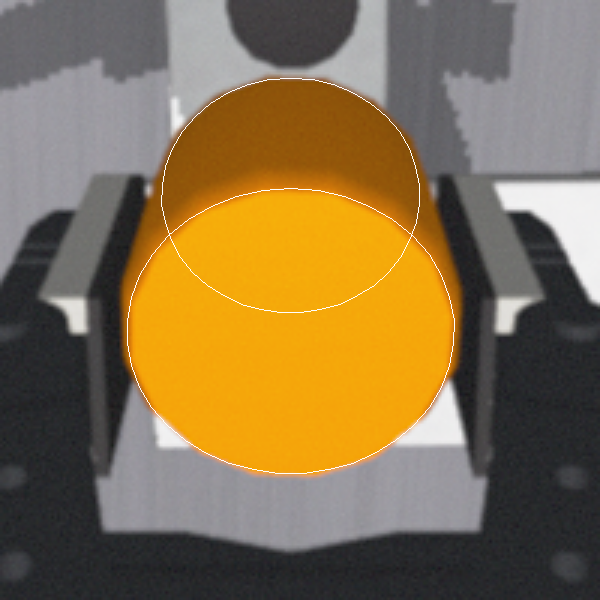

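```bash
cat > m7.py <<'E'
from h import *
s=r.state(); c=r.capture("wrist")
T=np.eye(4);T[:3,:3]=Q(s['tcp_rot']).as_matrix();T[:3,3]=s['tool_pos']; K=np.linalg.inv(T)@np.array(c["cam_to_world"]); print(c["camera_matrix"])
for fn,tp in (("w1",(.531,.0,.15)),("w3",(.5332,.0008,.1598))):
    im=cv2.imread(f"pics/{fn}.png"); hsv=cv2.cvtColor(im,cv2.COLOR_BGR2HSV)
    T2=np.eye(4);T2[:3,:3]=Rt(0).as_matrix();T2[:3,3]=tp
    c2=dict(camera_matrix=c["camera_matrix"],cam_to_world=T2@K)
    if fn=="w1":
        m=(hsv[...,1]>150)&(hsv[...,0]>6)&(hsv[...,0]<28)&(hsv[...,2]>60); m[:150]=0;m[260:]=0;m[:,:230]=0;m[:,330:]=0
        print(maskc(m)); 
        for d in (.039,.042):
            g=lambda p:hullc(proj(cyl(p[0],p[1],0,.04*d/.042,d/2),c2))[0]-maskc(m)[0]
            q=least_squares(g,[.53,0]);print(d,q.x.round(4),hullc(proj(cyl(*q.x,0,.04*d/.042,d/2),c2))[1])
E
python3 m7.py
```

```text
[[365.45177122   0.         276.65899258]
 [  0.         365.45177122 212.27271794]
 [  0.           0.           1.        ]]
(array([279.66795775, 207.21056338]), 2840)
0.039 [ 0.5342 -0.004 ] 2569.477829027688
0.042 [ 0.5342 -0.0034] 3019.523952293559
```

```bash
python3 -m inch '0 0 0 0.05 0.01 -0.002 1;0 0 0 0.1 0.018 -0.002 1;0 0 0 0.14 0.018 -0.002 1;0 0 0 0.14 0.018 -0.002 1'
python3 - <<'E'
from h import *
r.capture("top")
plan([.548,0.344,.120],Rt(2.5))
c=r.capture("scene"); cv2.imwrite("pics/s3.png",cv2.resize(c["frame"][200:320,390:490],None,fx=6,fy=5*1.2,interpolation=cv2.INTER_CUBIC)[:600])
c=r.capture("wrist"); cv2.imwrite("pics/w4.png",c["frame"])
plan([.548,0.344,.120],Rt(2.5))
E
```

```text
clock: 7.8
tool_pos: [0.5458, 0.3437, 0.1258]
tcp_rot: [0.705, -0.014, 0.709, 0.013]
contact_force: [-0.8, 0.2, -2.3]
grip_width: 0.47
t 7.85 tcp [0.5469 0.3443 0.1278] j [ 0.38  0.44  1.5  -0.    1.21  0.34] F [ 0.2 -0.  -0.7] w 0.472
turn [-0.011 -0.005  0.002]  shift [ 0.0156 -0.0006  0.0021]  dist 0.0079 ang 0.4
t 7.95 tcp [0.5487 0.3451 0.1303] j [ 0.38  0.44  1.49 -0.    1.21  0.34] F [ 0.3  0.3 -1.5] w 0.472
turn [-0.011  0.004 -0.001]  shift [ 0.0207 -0.0021 -0.0016]  dist 0.0104 ang 0.4
```

View pics/s3.png

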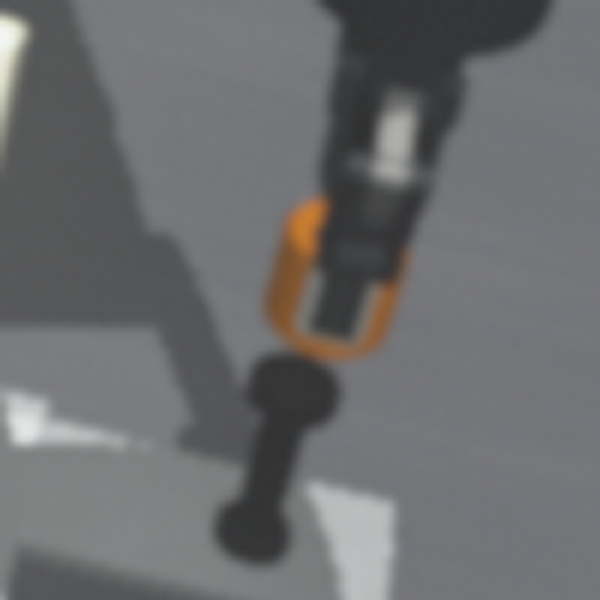

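View pics/w4.png

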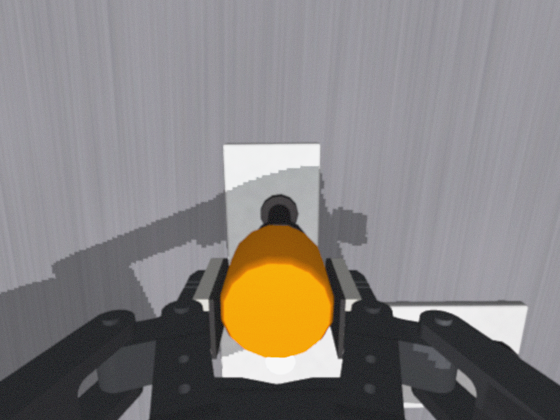

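```bash
python3 -m inch '0 0 0 0.01 -0.002 -0.001 1;0 0 0 0.02 -0.002 -0.001 1;0 0 0 0.026 -0.002 -0.001 1;0 0 0 0.026 -0.002 -0.001 1;0 0 0 0.026 -0.002 -0.001 1'
python3 - <<'E'
from h import *
plan([.548,0.344,.110],Rt(2.5))
c=r.capture("scene"); cv2.imwrite("pics/s4.png",cv2.resize(c["frame"][200:300,390:490],None,fx=6,fy=6,interpolation=cv2.INTER_CUBIC)[:600])
plan([.548,0.344,.110],Rt(2.5))
E
```

```text
clock: 8.45
tool_pos: [0.5474, 0.344, 0.1157]
tcp_rot: [0.707, -0.014, 0.707, 0.013]
contact_force: [-0.3, -0.4, -1.0]
grip_width: 0.471
t 8.45 tcp [0.5474 0.344  0.1157] j [ 0.38  0.45  1.51 -0.    1.18  0.34] F [-0.3 -0.4 -1. ] w 0.471
turn [-0.01 -0.    0.  ]  shift [ 0.0114 -0.0001  0.0012]  dist 0.0057 ang 0.3
t 8.5 tcp [0.5475 0.3441 0.1158] j [0.38 0.45 1.5  0.   1.18 0.34] F [ 0.1 -1.  -0.1] w 0.469
turn [-0.01  0.   -0.  ]  shift [ 0.0117 -0.0002  0.001 ]  dist 0.0059 ang 0.3
```

View pics/s4.png

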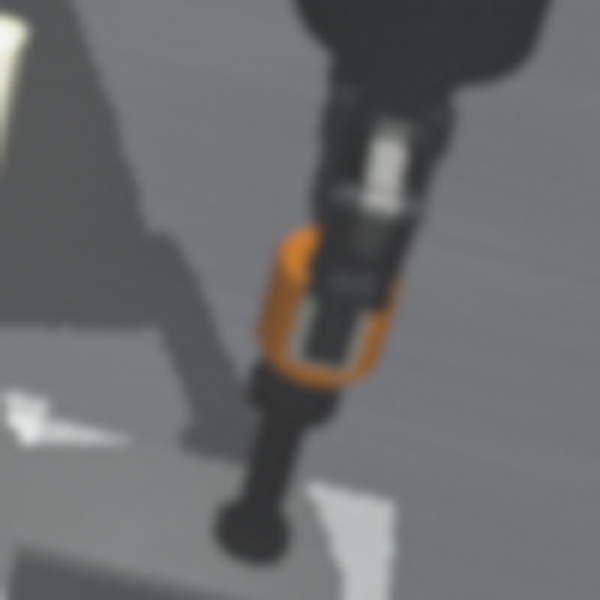

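```bash
cat > m8.py <<'E'
from h import *
import sys
t=r.state()['tool_pos']; u0,v0=390,200
c=r.capture("scene"); ims=[]
for (rel,sc) in (((0,-.002,-.012),.94),((0,-.007,-.0219),1)):
    im=cv2.resize(c["frame"][v0:v0+100,u0:u0+66],None,fx=6,fy=6,interpolation=cv2.INTER_CUBIC)
    p=t+np.array(rel)
    L=[cyl(p[0],p[1],p[2],p[2]+.04*sc,.021*sc)[:39],cyl(p[0],p[1],p[2],p[2]+.04*sc,.021*sc)[39:],cyl(.548,.340,.09,.09,.016)]
    for q,col in zip(L,((255,0,0),(255,0,0),(0,255,0))): cv2.polylines(im,[np.round((proj(q,c)-[u0,v0]+.42)*6).astype(np.int32)],True,col,1)
    ims.append(im)
cv2.imwrite("pics/ov3.png",np.hstack(ims))
E
python3 m8.py
```

```text
(no output)
```

View pics/ov3.png

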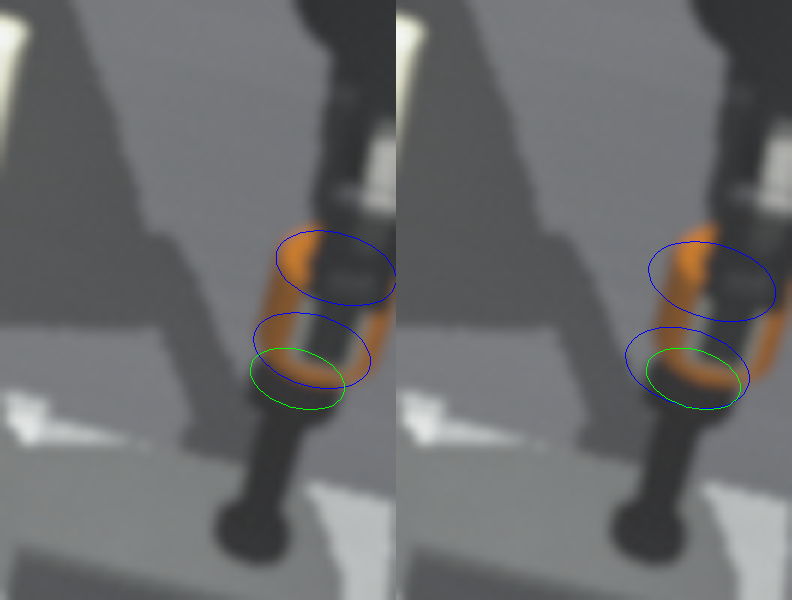

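The scene overlay shows the puck concentric with the TCP, its underside about 12 mm below it. The wrist camera's near-range fit was the one that was off. Shifting about 3 mm in -y and lowering.

```bash
python3 -m inch '-0.01 0 0 0 -0.0062 0.001 1;-0.01 0 0 0.01 -0.0062 0.001 1;-0.01 0 0 0.016 -0.0062 0.001 1;-0.01 0 0 0.02 -0.0062 0.001 1;-0.01 0 0 0.02 -0.0062 0.001 1'
python3 - <<'E'
from h import *
r.capture("top")
plan([.548,0.341,.102],Rt(2.5))
c=r.capture("scene"); cv2.imwrite("pics/s5.png",cv2.resize(c["frame"][200:300,390:490],None,fx=6,fy=6,interpolation=cv2.INTER_CUBIC)[:600])
plan([.548,0.341,.102],Rt(2.5))
E
```

```text
clock: 9.05
tool_pos: [0.5476, 0.3408, 0.105]
tcp_rot: [0.707, -0.015, 0.707, 0.015]
contact_force: [0.4, -1.1, -1.7]
grip_width: 0.471
t 9.1 tcp [0.5478 0.3409 0.1054] j [0.37 0.46 1.51 0.   1.17 0.33] F [ 0.5 -0.3 -2. ] w 0.472
turn [-0.    -0.001  0.   ]  shift [0.0068 0.0002 0.0004]  dist 0.0034 ang 0.0
t 9.15 tcp [0.548  0.341  0.1056] j [0.37 0.46 1.51 0.   1.17 0.33] F [ 0.1 -0.5 -1.5] w 0.471
turn [-0. -0.  0.]  shift [0.0072 0.0001 0.    ]  dist 0.0036 ang 0.0
```

View pics/s5.png

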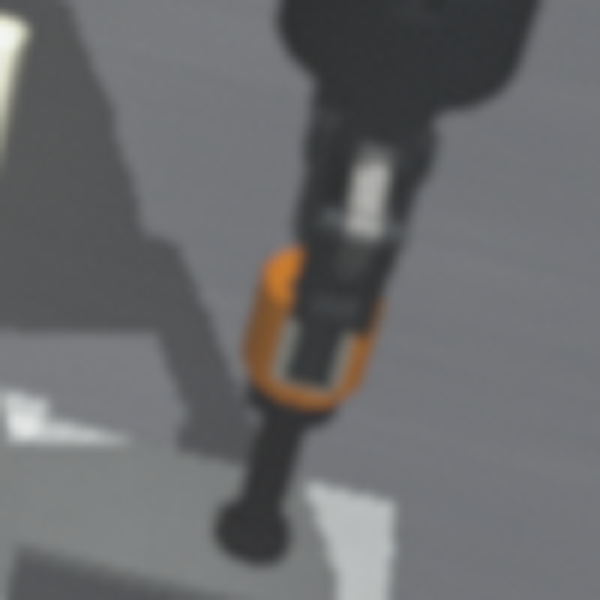

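```bash
cat > m9.py <<'E'
from h import *
import pickle
from scipy.optimize import minimize
def rendh(P,c):
    im=np.zeros((1680,2240),np.uint8); cv2.fillConvexPoly(im,cv2.convexHull(np.round(proj(P,c)*4+1.5).astype(np.int32)),255)
    return cv2.resize(im,(560,420),interpolation=cv2.INTER_AREA)/255.
def nm(g,x0,d): return minimize(g,x0,method="Nelder-Mead",options=dict(initial_simplex=[x0]+[[x0[j]+d*(i==j) for j in range(len(x0))] for i in range(len(x0))],maxiter=400))
out,cs=pickle.load(open("m1.pkl","rb"))
# post head: dark disc, from first pictures
for n,(u,v) in (("scene",(439,265)),("top",(148.5,236.5))):
    c=cs[n]; f=c["frame"].astype(float).mean(2); win=np.zeros(f.shape,bool); win[int(v)-9:int(v)+(3 if n=="scene" else 9),int(u)-11:int(u)+11]=1
    if n=="top": win[:, int(u)+5:]=0
    bg=105. ; lo=np.percentile(f[win],5); hi=np.percentile(f[win],90); m=np.clip((hi-f)/(hi-lo),0,1)
    for h in (.003,.006,.01):
        g=lambda p:(((rendh(cyl(p[0],p[1],.09-h,.09,.016),c)-m)[win])**2).sum()
        q=nm(g,[.548,.340],.004); print("post",n,h,q.x.round(4),round(q.fun,1),lo,hi)
def puck(z0,zz=None):
    t=r.state()['tool_pos']; c=r.capture("scene")
    hsv=cv2.cvtColor(c["frame"],cv2.COLOR_BGR2HSV); o=((hsv[...,1]>120)&(hsv[...,0]>4)&(hsv[...,0]<30)).astype(float)
    win=np.zeros(o.shape,bool); pr=proj(np.array([[t[0],t[1],z0+.02]]),c)[0].astype(int); win[pr[1]-20:pr[1]+20,pr[0]-20:pr[0]+20]=1
    g3=c["frame"].astype(float).mean(2); free=(g3>75)&(o<.5)
    def g(p):
        m=rendh(cyl(p[0],p[1],z0,z0+.04,.021),c); return ((1-m)*o*win).sum()+(m*free*win).sum()
    for k in range(2):
        q=nm(g,[t[0]+.003*k,t[1]-.003*k],.004); print("puck rel tcp",(q.x-t[:2]).round(4),"abs",q.x.round(4),round(q.fun,1),(o*win).sum())
if __name__=="__main__":
    z=r.state()['tool_pos'][2]; puck(z-.012)
E
python3 m9.py
```

```text
post scene 0.003 [0.5514 0.3393] 4.9 63.666666666666664 120.33333333333333
post scene 0.006 [0.5506 0.3399] 4.2 63.666666666666664 120.33333333333333
post scene 0.01 [0.5509 0.3403] 4.4 63.666666666666664 120.33333333333333
post top 0.003 [0.5475 0.3401] 13.8 64.66666666666667 160.33333333333334
post top 0.006 [0.5478 0.3402] 13.7 64.66666666666667 160.33333333333334
post top 0.01 [0.5481 0.3404] 13.7 64.66666666666667 160.33333333333334
puck rel tcp [-0.002  -0.0007] abs [0.546  0.3402] 158.7 142.0
puck rel tcp [-0.001  -0.0012] abs [0.547  0.3398] 159.8 142.0
```

```bash
python3 -m inch '0 0 0 0 0 0.005 1;0 0 0 0.003 0 0.005 1;0 0 0 0.006 0 0.005 1;0 0 0 0.008 0 0.005 1;0 0 0 0.008 0 0.005 1'
python3 - <<'E'
from m9 import *
plan([.5505,0.341,.102],Rt(2.5))
puck(r.state()['tool_pos'][2]-.012)
c=r.capture("scene"); cv2.imwrite("pics/s6.png",cv2.resize(c["frame"][200:300,390:490],None,fx=6,fy=6,interpolation=cv2.INTER_CUBIC)[:600])
plan([.5505,0.341,.102],Rt(2.5))
E
```

```text
clock: 9.7
tool_pos: [0.5505, 0.341, 0.1019]
tcp_rot: [0.707, -0.015, 0.707, 0.015]
contact_force: [-0.7, -0.8, 1.3]
grip_width: 0.468
post scene 0.003 [0.5514 0.3393] 4.9 63.666666666666664 120.33333333333333
post scene 0.006 [0.5506 0.3399] 4.2 63.666666666666664 120.33333333333333
post scene 0.01 [0.5509 0.3403] 4.4 63.666666666666664 120.33333333333333
post top 0.003 [0.5475 0.3401] 13.8 64.66666666666667 160.33333333333334
post top 0.006 [0.5478 0.3402] 13.7 64.66666666666667 160.33333333333334
post top 0.01 [0.5481 0.3404] 13.7 64.66666666666667 160.33333333333334
t 9.7 tcp [0.5505 0.341  0.1019] j [ 0.37  0.47  1.51 -0.    1.16  0.33] F [-0.7 -0.8  1.3] w 0.468
turn [-0. -0.  0.]  shift [-0.0002 -0.0001 -0.    ]  dist 0.0001 ang 0.0
puck rel tcp [-0.0016  0.0002] abs [0.5489 0.3413] 158.3 138.0
puck rel tcp [-0.0024  0.0002] abs [0.5482 0.3413] 157.6 138.0
t 9.8 tcp [0.5505 0.341  0.1019] j [ 0.37  0.47  1.51 -0.    1.16  0.33] F [-1.  -0.9  0.9] w 0.47
turn [-0. -0.  0.]  shift [-0.0002 -0.      0.    ]  dist 0.0001 ang 0.0
```

View pics/s6.png

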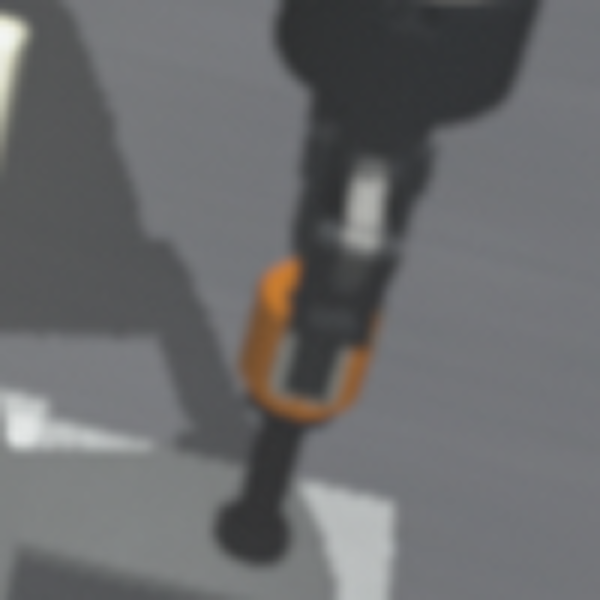

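```bash
python3 -m inch '0 0 0 -0.004 0 0 1;0 0 0 -0.004 -0.003 0.003 1;0 0 0 -0.001 -0.003 0.003 1;0 0 0 0.002 -0.003 0.003 1;0 0 0 0.002 -0.003 0.003 1'
python3 -m inch '0 0 0 0 0 0 1'
python3 - <<'E'
from m9 import puck,plan,r,Rt
plan([.552,0.3395,.102],Rt(2.5))
puck(.09)
E
```

```text
clock: 10.3
tool_pos: [0.5524, 0.3396, 0.1019]
tcp_rot: [0.707, -0.015, 0.707, 0.015]
contact_force: [-2.9, -2.7, 6.8]
grip_width: 0.47
clock: 10.4
tool_pos: [0.5525, 0.3396, 0.1019]
tcp_rot: [0.707, -0.015, 0.707, 0.015]
contact_force: [-2.6, -1.5, 6.9]
grip_width: 0.476
post scene 0.003 [0.5514 0.3393] 4.9 63.666666666666664 120.33333333333333
post scene 0.006 [0.5506 0.3399] 4.2 63.666666666666664 120.33333333333333
post scene 0.01 [0.5509 0.3403] 4.4 63.666666666666664 120.33333333333333
post top 0.003 [0.5475 0.3401] 13.8 64.66666666666667 160.33333333333334
post top 0.006 [0.5478 0.3402] 13.7 64.66666666666667 160.33333333333334
post top 0.01 [0.5481 0.3404] 13.7 64.66666666666667 160.33333333333334
t 10.4 tcp [0.5525 0.3396 0.1019] j [ 0.37  0.47  1.51 -0.    1.16  0.33] F [-2.6 -1.5  6.9] w 0.476
turn [-0.     0.001  0.   ]  shift [-0.0002 -0.0001 -0.0009]  dist 0.0005 ang 0.0
puck rel tcp [-0.0033 -0.0012] abs [0.5492 0.3383] 165.0 136.0
puck rel tcp [-0.0035 -0.0008] abs [0.549  0.3388] 164.5 136.0
```

Contact (7 N up) came at TCP z = 0.102, as expected. Releasing.

```bash
python3 -m inch '0 0 0 0 0 0 0;0 0 0 0 0 0 -0.3;0 0 0 0 0 0 -0.6;0 0 0 0 0 0 -1;0 0 0 0 0 0 -1'
python3 -m inch '0 0 0 -0.05 0 0 -1;0 0 0 -0.12 0 0 -1;0 0 0 -0.2 0 0 -1;0 0 0 -0.28 0 0 -1'
python3 - <<'E'
from h import *
plan([.47,0.2,.3],Rt(2.5))
c=r.capture("scene"); cv2.imwrite("pics/s7.png",cv2.resize(c["frame"][200:300,390:490],None,fx=6,fy=6,interpolation=cv2.INTER_CUBIC))
c=r.capture("wrist"); cv2.imwrite("pics/w7.png",c["frame"])
E
```

```text
clock: 10.95
tool_pos: [0.552, 0.3396, 0.1006]
tcp_rot: [0.707, -0.015, 0.707, 0.015]
contact_force: [1.0, -1.2, -0.9]
grip_width: 0.999
clock: 11.35
tool_pos: [0.5517, 0.3395, 0.2418]
tcp_rot: [0.707, -0.015, 0.707, 0.015]
contact_force: [0.5, 0.2, 0.5]
grip_width: 0.995
t 11.35 tcp [0.5517 0.3395 0.2418] j [0.37 0.33 1.4  0.   1.41 0.33] F [0.5 0.2 0.5] w 0.995
turn [-0.    -0.002  0.   ]  shift [-0.1162 -0.2717 -0.1755]  dist 0.1718 ang 0.1
```

View pics/s7.png

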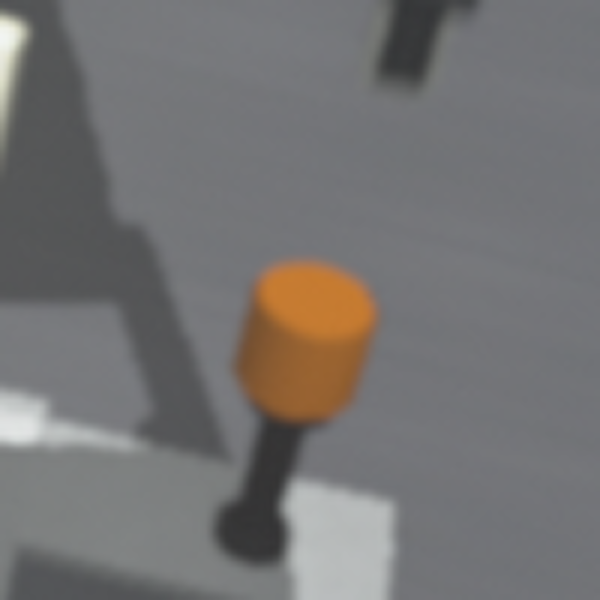

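View pics/w7.png

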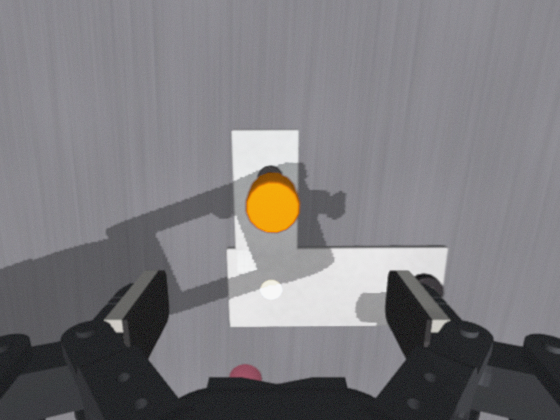

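```bash
python3 - <<'E' | grep -v ^post
from m9 import *
for n in ("scene","wrist"):
    c=r.capture(n); t0=np.array([.55,.34])
    hsv=cv2.cvtColor(c["frame"],cv2.COLOR_BGR2HSV); o=((hsv[...,1]>110)&(hsv[...,0]>4)&(hsv[...,0]<30)).astype(float)
    pr=proj(np.array([[.55,.34,.11]]),c)[0].astype(int); win=np.zeros(o.shape,bool); q=20 if n=="scene" else 45
    win[pr[1]-q:pr[1]+q,pr[0]-q:pr[0]+q]=1
    for sc in (1,.96):
        g=lambda p:(((rendh(cyl(p[0],p[1],.09,.09+.04*sc,.021*sc),c)-o)*win)**2).sum()
        s=nm(g,[.55,.34],.004); print(n,sc,s.x.round(4),round(s.fun,1),(o*win).sum())
    ms=sorted(r.silhouettes(c,"reference"),key=lambda d:np.linalg.norm(maskc(d["pixels"])[0]-pr))[0]["pixels"]
    uv=maskc(ms)[0]; print("sil",uv,ms.sum(),least_squares(lambda p:hullc(proj(cyl(p[0],p[1],.09,.13,.021),c))[0]-uv,[.55,.34]).x.round(4))
    if n=="wrist":
        # white dot and plate: post-foot check
        cv2.imwrite("pics/w7c.png",cv2.resize(c["frame"][110:340,210:470],None,fx=3,fy=2.6,interpolation=cv2.INTER_CUBIC))
        for nm_,P in (("dot",(0,0,.01)),("c1",(.03,.18,.01)),("c2",(-.04,.18,.01)),("c3",(-.05,-.05,.01)),("mastc",(.2,-.05,.01)),("inner",(.03,.05,.01))):
            Rm=R.from_euler('z',.0435).as_matrix(); print(nm_,proj((Rm@np.array(P)+[.5539,.2104,0])[None],c)[0].round(1))
E
```

```text
scene 1 [0.5505 0.339 ] 64.2 462.0
scene 0.96 [0.5504 0.3387] 24.7 462.0
sil [440.4047619  256.85714286] 462 [0.553 0.339]
wrist 1 [0.5534 0.3386] 222.0 2731.0
wrist 0.96 [0.5532 0.3383] 34.0 2731.0
sil [275.73429603 204.44873646] 2770 [0.5534 0.3383]
dot [271.3 290.3]
c1 [300.6 127.2]
c2 [230.6 127.2]
c3 [228.7 329. ]
mastc [442.3 328.7]
inner [298.5 248.9]
```

```bash
python3 -m inch '0 0 0 -0.03 -0.05 -0.07 -1;0 0 0 -0.06 -0.12 -0.14 -1;0 0 0 -0.09 -0.2 -0.18 -1;0 0 0 -0.116 -0.272 -0.21 -1;0 0 0 -0.116 -0.3 -0.21 -1'
python3 - <<'E'
from h import *
import pickle
D={}
for n in ("top","scene","wrist"):
    c=r.capture(n); D[n]=c; cv2.imwrite(f"pics/{n}8.png",c["frame"])
c=D["top"]; cv2.imwrite("pics/t8c.png",cv2.resize(c["frame"][195:265,130:230],None,fx=8,fy=8,interpolation=cv2.INTER_CUBIC))
c=D["scene"]; cv2.imwrite("pics/s8c.png",cv2.resize(c["frame"][225:315,380:480],None,fx=6,fy=6,interpolation=cv2.INTER_CUBIC))
pickle.dump(D,open("m8.pkl","wb")); print(r.state()['clock'],r.state()['tool_pos'])
E
```

```text
clock: 12.15
tool_pos: [0.4525, 0.1832, 0.299]
tcp_rot: [0.707, -0.015, 0.707, 0.015]
contact_force: [1.0, 1.0, -0.4]
grip_width: 1.001
12.3 [0.45356201 0.18479374 0.29745886]
```

View pics/t8c.png

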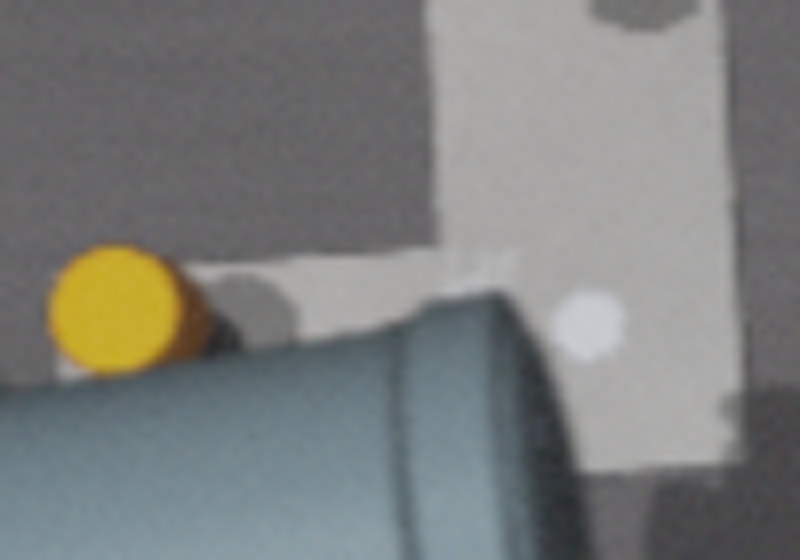

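View pics/s8c.png

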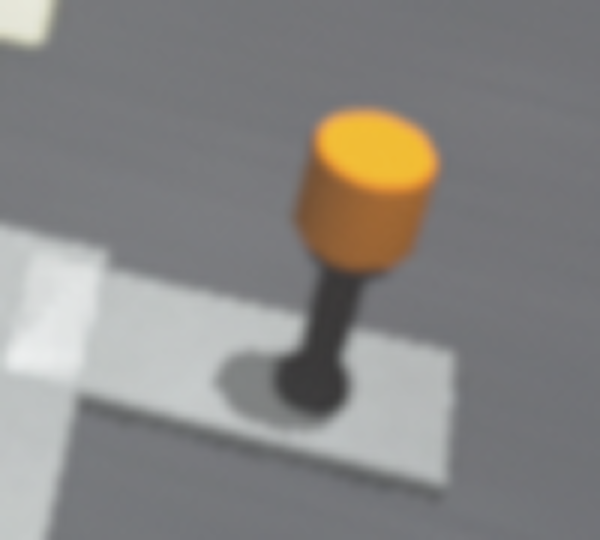

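View pics/wrist8.png

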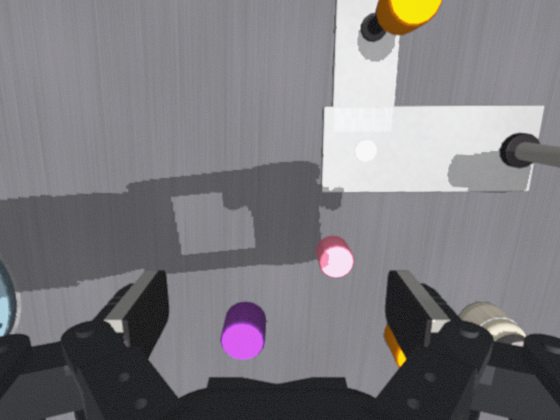

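Run:
```python
from h import *
import pickle
D=pickle.load(open("m8.pkl","rb")); out,cs=pickle.load(open("m1.pkl","rb"))
def solve(c,uv,z): return least_squares(lambda p:proj(np.array([[p[0],p[1],z]]),c)[0]-uv,[.55,.34]).x.round(4)
print("calib same",[np.abs(np.array(D[n]["cam_to_world"])-cs[n]["cam_to_world"]).max() for n in cs])
for n,thr in (("top",150),("scene",150)):
    c=D[n]; hsv=cv2.cvtColor(c["frame"],cv2.COLOR_BGR2HSV)
    o=(hsv[...,1]>110)&(hsv[...,0]>4)&(hsv[...,0]<30); pr=proj(np.array([[.55,.34,.12]]),c)[0].astype(int)
    win=np.zeros(o.shape,bool); win[pr[1]-20:pr[1]+20,pr[0]-20:pr[0]+20]=1; o&=win
    uv,k=maskc(o); s=least_squares(lambda p:hullc(proj(cyl(p[0],p[1],.09,.13,.021),c))[0]-uv,[.55,.34]); print(n,"whole",s.x.round(4),k,hullc(proj(cyl(*s.x,.09,.13,.021),c))[1])
    t=o&(hsv[...,2]>200); uv,k=maskc(t); print(" topface",uv.round(1),k,solve(c,uv,.13),hullc(proj(cyl(*s.x,.13,.13,.021),c))[1])
print("post disc top",solve(cs["top"],np.array([93,532])/5-.4+130,.09),"scene",solve(cs["scene"],np.array([596,170])/5-.4+[320,230],.09))
```

```text
calib same [np.float64(0.0), np.float64(0.0)]
top whole [0.5525 0.3423] 243 292.6226177063072
 topface [144.2 232.4] 9 [0.5535 0.3397] 224.36878918576986
scene whole [0.5501 0.3391] 476 530.9325651780237
 topface [442.3 249.9] 198 [0.554  0.3389] 212.02814763691276
post disc top [0.5482 0.34  ] scene [0.5515 0.3399]
```

Run:
```python
from h import *
import pickle
D=pickle.load(open("m8.pkl","rb"))
def solve(c,uv,z): return least_squares(lambda p:proj(np.array([[p[0],p[1],z]]),c)[0]-uv,[.55,.34]).x.round(4)
print(solve(D["top"],np.array([115.5,310])/8-.44+[130,195],.13),solve(D["scene"],np.array([376,151])/6-.42+[380,225],.13))
# dot & inner corner & arm corner in the wrist8 picture vs prediction; puck in wrist8 too high. dot in top8:
print(solve(D["top"],np.array([589,325])/8-.44+[130,195],.01), "dot")
p=Rm=R.from_euler('z',.0435).as_matrix()@[0,.13,0]; print(p)
```

```text
[0.5513 0.3402] [0.5536 0.3388]
[0.5547 0.2124] dot
[-0.00565322  0.12987702  0.        ]
```

Every camera says the puck is about 2.5–3 mm too far in +x relative to the post. There is time left, so I'll regrip it and nudge it over.

```bash
python3 -m inch '0 0 0 0 0.08 0.05 -1;0 0 0 0 0.16 0.1 -1;0 0 0 0 0.24 0.15 -1;0 0 0 0.05 0.304 0.205 -1;0 0 0 0.12 0.304 0.21 -1'
python3 -c "
from h import *
plan([.5517,0.3397,.101],Rt(2.5))"
```

```text
clock: 12.8
tool_pos: [0.5541, 0.3472, 0.2366]
tcp_rot: [0.707, -0.016, 0.706, 0.018]
contact_force: [-0.2, -1.3, -0.4]
grip_width: 1.002
t 12.8 tcp [0.5541 0.3472 0.2366] j [0.38 0.35 1.39 0.   1.4  0.33] F [-0.2 -1.3 -0.4] w 1.002
turn [ 0.007  0.003 -0.004]  shift [ 0.2712 -0.0153 -0.0059]  dist 0.1358 ang 0.3
```

```bash
python3 -m inch '0 0 0 0.03 0 0 -1;0 0 0 0.03 0 0 -1;0 0 0 0.03 0 0 -1'
python3 -c "
from h import *
plan([.5517,0.3397,.101],Rt(2.5))"
```

```text
clock: 13.1
tool_pos: [0.5518, 0.3418, 0.2241]
tcp_rot: [0.707, -0.015, 0.707, 0.015]
contact_force: [0.2, 0.6, -0.2]
grip_width: 1.004
t 13.1 tcp [0.5518 0.3418 0.2241] j [0.37 0.35 1.41 0.   1.38 0.33] F [ 0.2  0.6 -0.2] w 1.004
turn [-0.    -0.001 -0.   ]  shift [ 0.2462 -0.0041 -0.0003]  dist 0.1231 ang 0.0
```

```bash
python3 -m inch '0 0 0 0.07 -0.004 0 -1;0 0 0 0.14 -0.004 0 -1;0 0 0 0.2 -0.004 0 -1;0 0 0 0.24 -0.004 0 -1;0 0 0 0.244 -0.004 0 -1'
python3 -m inch '0 0 0 0 0 0 -1;0 0 0 0 0 0 0;0 0 0 0 0 0 1;0 0 0 0 0 0 1;0 0 0 0 0 0 1'
python3 -c "
from h import *
plan([.549,0.3402,.105],Rt(2.5))"
```

```text
clock: 13.6
tool_pos: [0.5514, 0.3389, 0.1011]
tcp_rot: [0.706, -0.015, 0.708, 0.015]
contact_force: [-0.3, 0.4, -0.6]
grip_width: 0.998
clock: 14.1
tool_pos: [0.5531, 0.3401, 0.1035]
tcp_rot: [0.708, -0.015, 0.706, 0.016]
contact_force: [-1.3, -0.2, 6.9]
grip_width: 0.469
t 14.1 tcp [0.5531 0.3401 0.1035] j [0.37 0.47 1.51 0.   1.16 0.33] F [-1.3 -0.2  6.9] w 0.469
turn [-0.     0.005 -0.002]  shift [-0.0029  0.0007 -0.0082]  dist 0.0044 ang 0.2
```

```bash
python3 -m inch '0 0 0 -0.008 0 0 1;0 0 0 -0.008 0.001 -0.004 1;0 0 0 -0.008 0.001 -0.006 1;0 0 0 -0.008 0.001 -0.006 1;0 0 0 -0.008 0.001 -0.006 1'
python3 -c "
from h import *
plan([.549,0.3402,.102],Rt(2.5))"
```

```text
clock: 14.6
tool_pos: [0.5487, 0.3399, 0.1053]
tcp_rot: [0.707, -0.015, 0.707, 0.015]
contact_force: [0.0, 0.3, -2.4]
grip_width: 0.474
t 14.6 tcp [0.5487 0.3399 0.1053] j [0.37 0.46 1.51 0.   1.17 0.33] F [ 0.   0.3 -2.4] w 0.474
turn [-0.    -0.001  0.   ]  shift [0.0067 0.0005 0.0005]  dist 0.0034 ang 0.0
```

```bash
python3 -m inch '0 0 0 0.003 0 0 1;0 0 0 0.006 0 0 1;0 0 0 0.008 0 0 1;0 0 0 0.008 0 0 1;0 0 0 0.008 0 0 1'
python3 -c "
from h import *
plan([.549,0.3402,.102],Rt(2.5))"
```

```text
clock: 15.1
tool_pos: [0.5492, 0.34, 0.1035]
tcp_rot: [0.707, -0.015, 0.707, 0.015]
contact_force: [-5.8, -2.7, 9.3]
grip_width: 0.474
t 15.1 tcp [0.5492 0.34   0.1035] j [ 0.37  0.47  1.51 -0.    1.16  0.33] F [-5.8 -2.7  9.3] w 0.474
turn [-0.  0.  0.]  shift [ 0.003   0.0004 -0.0003]  dist 0.0015 ang 0.0
```

Contact at 9 N. Releasing and retreating.

```bash
python3 -m inch '0 0 0 0 0 0 0;0 0 0 0 0 0 -0.3;0 0 0 0 0 0 -0.6;0 0 0 0 0 0 -1;0 0 0 0 0 0 -1'
python3 -m inch '0 0 0 -0.05 0 0 -1;0 0 0 -0.13 0 0 -1;0 0 0 -0.22 0 0 -1;0 0 0 -0.3 0 0 -1;0 0 0 -0.33 -0.05 -0.07 -1'
python3 -m inch '0 0 0 0 -0.08 -0.07 -1;0 0 0 0 -0.16 -0.12 -1;0 0 0 0 -0.26 -0.14 -1;0 0 0 0 -0.36 -0.14 -1;0 0 0 0 -0.46 -0.14 -1'
python3 - <<'E'
from h import *
import pickle
plan([.5432,-.1758,.2],Rt(65.2))
D={n:r.capture(n) for n in ("top","scene")}
pickle.dump(D,open("m9.pkl","wb"))
a1=cv2.resize(D["top"]["frame"][195:270,130:230],None,fx=4,fy=4,interpolation=cv2.INTER_CUBIC)
a2=cv2.resize(D["scene"]["frame"][225:315,380:480],None,fx=4,fy=10/3,interpolation=cv2.INTER_CUBIC)
cv2.imwrite("pics/c9.png",np.hstack([a1,a2]))
def solve(c,uv,z): return least_squares(lambda p:proj(np.array([[p[0],p[1],z]]),c)[0]-uv,[.55,.34]).x.round(4)
for n in D:
    c=D[n]; hsv=cv2.cvtColor(c["frame"],cv2.COLOR_BGR2HSV)
    o=(hsv[...,1]>110)&(hsv[...,0]>4)&(hsv[...,0]<30); pr=proj(np.array([[.55,.34,.12]]),c)[0].astype(int)
    win=np.zeros(o.shape,bool); win[pr[1]-20:pr[1]+20,pr[0]-20:pr[0]+20]=1; o&=win
    uv,k=maskc(o); s=least_squares(lambda p:hullc(proj(cyl(p[0],p[1],.09,.13,.021),c))[0]-uv,[.55,.34]); print(n,"whole",s.x.round(4),k,hullc(proj(cyl(*s.x,.09,.13,.021),c))[1])
E
```

```text
clock: 15.6
tool_pos: [0.549, 0.3399, 0.1015]
tcp_rot: [0.707, -0.015, 0.707, 0.015]
contact_force: [0.2, -0.0, 0.8]
grip_width: 0.998
clock: 16.1
tool_pos: [0.5195, 0.3153, 0.2719]
tcp_rot: [0.71, -0.014, 0.704, 0.017]
contact_force: [-0.1, -0.3, 1.5]
grip_width: 0.994
clock: 16.6
tool_pos: [0.4546, 0.0805, 0.2671]
tcp_rot: [0.707, -0.016, 0.706, 0.016]
contact_force: [1.3, 0.2, -0.0]
grip_width: 1.004
t 16.6 tcp [0.4546 0.0805 0.2671] j [-0.08 -0.11  1.84 -0.    1.42 -0.13] F [ 1.3  0.2 -0. ] w 1.004
turn [-2.088e+00  2.000e-03  2.000e-03]  shift [ 0.1346 -0.5199  0.154 ]  dist 0.2794 ang 62.6
top whole [0.5486 0.3418] 261 292.5755589068867
scene whole [0.5468 0.3393] 474 528.1739408227149
```

View pics/c9.png

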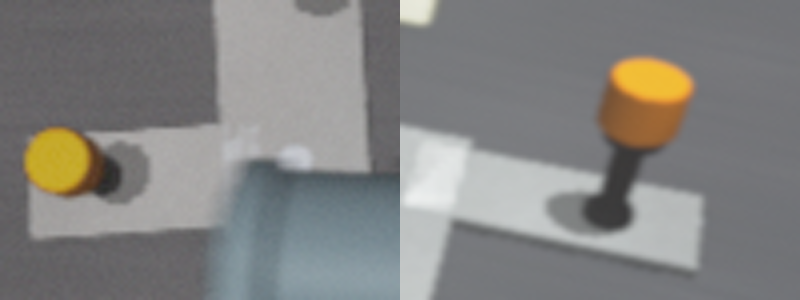

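```bash
python3 -m inch '-0.25 0 0 0.02 -0.09 0.03 -1;-0.5 0 0 0.04 -0.18 0.06 -1;-0.75 0 0 0.06 -0.27 0.09 -1;-1 0 0 0.08 -0.36 0.12 -1;-1 0 0 0.1 -0.44 0.15 -1'
python3 -c "
from h import *
plan([.5432,-.1758,.2],Rt(65.2))"
```

```text
clock: 17.2
tool_pos: [0.5405, -0.1361, 0.2163]
tcp_rot: [0.679, -0.199, 0.678, 0.199]
contact_force: [0.5, 0.2, -1.0]
grip_width: 0.998
t 17.2 tcp [ 0.5405 -0.1361  0.2163] j [-0.46  0.16  1.67  0.    1.32 -1.03] F [ 0.5  0.2 -1. ] w 0.998
turn [-1.084e+00  1.000e-03  1.000e-03]  shift [ 0.0327 -0.0698 -0.0384]  dist 0.0431 ang 32.5
```

```bash
python3 -m inch '-0.25 0 0 0.02 -0.04 -0.02 -1;-0.5 0 0 0.03 -0.07 -0.038 -1;-0.8 0 0 0.03 -0.07 -0.038 -1;-1 0 0 0.03 -0.07 -0.038 -1;-1 0 0 0.03 -0.07 -0.038 -1'
python3 -m inch '-0.08 0 0 0 0 0 -1;-0.08 0 0 0 0 0 -1'
cat > m10.py <<'E'
from h import *
from scipy.optimize import minimize
plan([.5432,-.1758,.1],Rt(65.2))
th=np.linspace(0,np.pi,9)
sph=lambda cx,Rr:np.concatenate([np.c_[cx+Rr*np.cos(t)+0*a,Rr*np.sin(t)*np.cos(a),Rr*np.sin(t)*np.sin(a)] for t in th])
def stopper(p):
    Rm=R.from_euler('z',p[2]).as_matrix(); T=np.array([p[0],p[1],.045])
    return [sph(.06,.022)@Rm.T+T, np.concatenate([sph(-.029,.011),sph(.04,.011)])@Rm.T+T]
def rend(parts,c):
    im=np.zeros((1680,2240),np.uint8)
    for p in parts: cv2.fillConvexPoly(im,cv2.convexHull(np.round(proj(p,c)*4+1.5).astype(np.int32)),255)
    return cv2.resize(im,(560,420),interpolation=cv2.INTER_AREA)/255.
c=r.capture("wrist"); cv2.imwrite("pics/w10.png",c["frame"])
for d in r.silhouettes(c,"amber")[:2]:
    m=d["pixels"]; x0=[.5432,-.1758,-.435]
    s=minimize(lambda p:((rend(stopper(p),c)-m)**2).sum(),x0,method="Nelder-Mead",options=dict(initial_simplex=[x0]+[[x0[j]+dd*(i==j) for j in range(3)] for i,dd in enumerate((.006,.006,.06))]))
    print(d["confidence"],maskc(m),s.x.round(4),s.fun)
for l in ("amber_shank","amber_ball"):
    print(l,[(round(d["confidence"],2),w(d["position"],c).round(4)) for d in r.spot_point(c,l)][:2])
plan([.5432,-.1758,.1],Rt(65.2))
E
python3 m10.py
```

```text
clock: 17.7
tool_pos: [0.5427, -0.1738, 0.2014]
tcp_rot: [0.604, -0.367, 0.604, 0.367]
contact_force: [0.1, 0.3, -0.1]
grip_width: 1.0
clock: 17.9
tool_pos: [0.5427, -0.1737, 0.2017]
tcp_rot: [0.597, -0.379, 0.597, 0.379]
contact_force: [0.1, -0.2, 0.2]
grip_width: 1.003
t 17.9 tcp [ 0.5427 -0.1737  0.2017] j [-0.52  0.2   1.65  0.    1.29 -1.65] F [ 0.1 -0.2  0.2] w 1.003
turn [-0.014  0.    -0.   ]  shift [ 0.2034 -0.0027 -0.0034]  dist 0.1017 ang 0.4
0.81 (array([274.66433892, 225.61429236]), 4296) [ 0.5446 -0.1774 -0.4284] 76.05411764705883
amber_shank [(0.56, array([ 0.5463, -0.1785,  0.0437]))]
amber_ball [(0.67, array([ 0.598 , -0.2006,  0.0464]))]
t 18.1 tcp [ 0.5425 -0.1741  0.2018] j [-0.52  0.2   1.65  0.    1.29 -1.65] F [-0.1  0.3  1. ] w 0.998
turn [-0.013  0.     0.   ]  shift [ 0.2035 -0.0027 -0.0026]  dist 0.1018 ang 0.4
```

View pics/w10.png

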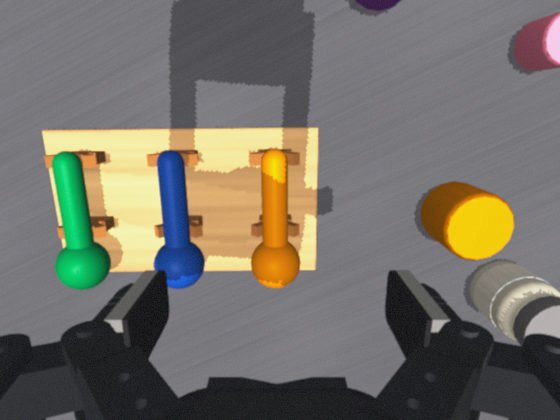

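```bash
python3 -c "
from h import *
plan([.544,-.1768,.027],Rt(65.3))"
python3 -m inch '-0.01 0 0 0.07 -0.004 -0.003 -1;-0.01 0 0 0.14 -0.005 -0.004 -1;-0.01 0 0 0.2 -0.005 -0.004 -1;-0.01 0 0 0.25 -0.005 -0.004 -1;-0.01 0 0 0.25 -0.005 -0.004 -1'
python3 -c "
from h import *
plan([.544,-.1768,.027],Rt(65.3))"
```

```text
t 18.1 tcp [ 0.5425 -0.1741  0.2018] j [-0.52  0.2   1.65  0.    1.29 -1.65] F [-0.1  0.3  1. ] w 0.998
turn [-0.016  0.     0.   ]  shift [ 0.3495 -0.0049 -0.0037]  dist 0.1748 ang 0.5
clock: 18.6
tool_pos: [0.5411, -0.1756, 0.0729]
tcp_rot: [0.595, -0.378, 0.597, 0.383]
contact_force: [-1.7, -0.6, -0.5]
grip_width: 0.999
t 18.6 tcp [ 0.5411 -0.1756  0.0729] j [-0.52  0.36  1.73  0.    1.06 -1.66] F [-1.7 -0.6 -0.5] w 0.999
turn [-0.006  0.001 -0.014]  shift [ 0.0918 -0.0069  0.0002]  dist 0.046 ang 0.5
```

```bash
python3 -m inch '0 0 0 0.04 0 0 -1;0 0 0 0.08 0 0 -1;0 0 0 0.098 0 0 -1;0 0 0 0.098 0 0 -1;0 0 0 0.098 0 0 -1'
python3 - <<'E'
from h import *
plan([.544,-.1768,.027],Rt(65.3))
c=r.capture("wrist"); cv2.imwrite("pics/w11.png",c["frame"])
E
```

```text
clock: 19.1
tool_pos: [0.5446, -0.1776, 0.0289]
tcp_rot: [0.596, -0.381, 0.596, 0.38]
contact_force: [-0.1, 0.3, 0.6]
grip_width: 1.0
t 19.1 tcp [ 0.5446 -0.1776  0.0289] j [-0.52  0.44  1.74  0.    0.97 -1.66] F [-0.1  0.3  0.6] w 1.0
turn [-0.004 -0.     0.003]  shift [0.0039 0.0018 0.001 ]  dist 0.0022 ang 0.1
```

View pics/w11.png

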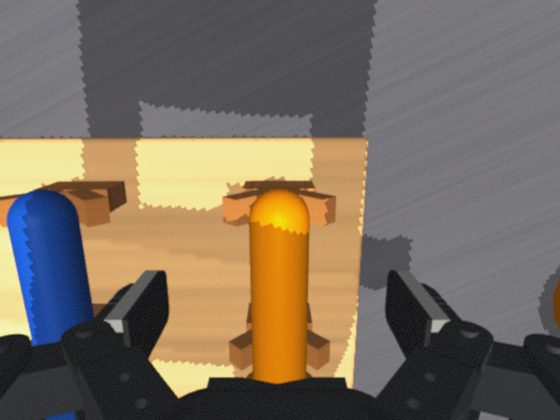

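The shank at (279,290) is centred between the jaws, which sit between the two V blocks. Closing.

```bash
python3 -m inch '0 0 0 0.003 0 0 -0.3;0 0 0 0.003 0 0 0.4;0 0 0 0.003 0 0 1;0 0 0 0.003 0 0 1;0 0 0 0.003 0 0 1'
python3 -m inch '0 0 0 0 0 0 1;0 0 0 0 0 0 1;0 0 0 0 0 0 1'
python3 -m inch '0 0 0 -0.02 0 0 1;0 0 0 -0.06 0 0 1;0 0 0 -0.12 0 0 1;0 0 0 -0.19 0 0 1;0 0 0 -0.25 0 0 1'
python3 - <<'E'
from h import *
plan([.5,.0,.27],Rt(65.3))
c=r.capture("wrist"); cv2.imwrite("pics/w12.png",c["frame"])
c=r.capture("scene"); cv2.imwrite("pics/s12.png",c["frame"])
E
```

```text
clock: 19.65
tool_pos: [0.5443, -0.1766, 0.0266]
tcp_rot: [0.596, -0.381, 0.595, 0.381]
contact_force: [1.7, 4.5, 1.8]
grip_width: 0.236
clock: 19.95
tool_pos: [0.5443, -0.1766, 0.0266]
tcp_rot: [0.596, -0.381, 0.595, 0.381]
contact_force: [1.7, 4.9, 4.3]
grip_width: 0.236
clock: 20.45
tool_pos: [0.5435, -0.1777, 0.1529]
tcp_rot: [0.596, -0.381, 0.596, 0.381]
contact_force: [0.3, 0.6, -1.6]
grip_width: 0.236
t 20.45 tcp [ 0.5435 -0.1777  0.1529] j [-0.52  0.26  1.68 -0.    1.2  -1.66] F [ 0.3  0.6 -1.6] w 0.236
turn [-0.004 -0.002  0.   ]  shift [-0.2344  0.2282  0.2859]  dist 0.2172 ang 0.1
```

View pics/w12.png

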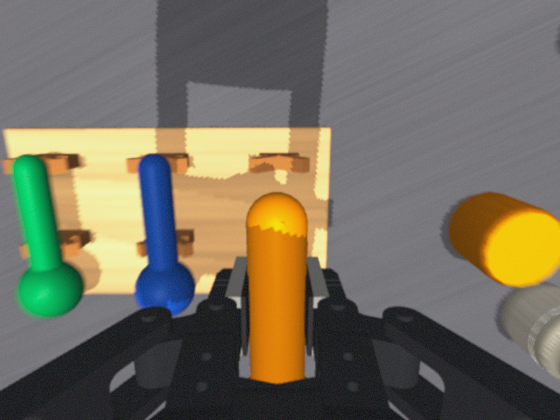

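View pics/s12.png

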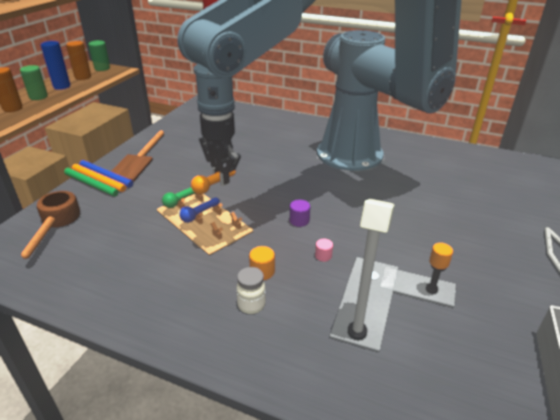

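```bash
cat >> h.py <<'E'
V=np.array([.554,.211,.200]); PSI=.0435
dd=np.array([np.cos(np.pi/6)*np.cos(PSI),np.cos(np.pi/6)*np.sin(PSI),.5])
def RF():
    y=-dd; z=np.array([-np.sin(PSI),np.cos(PSI),0]); x=np.cross(y,z); return R.from_matrix(np.c_[x,y,z])
def TF(back=0,up=0,V=V): return V-(.06+back)*dd+.0187*RF().as_matrix()[:,0]+[0,0,up]
E
python3 -c "
from h import *
print(TF())
plan([.45,.02,.27],Rt(80))"
python3 -m inch '0 0 0 -0.08 0.03 0.03 1;0 0 0 -0.14 0.08 0.09 1;-0.05 0 0 -0.18 0.14 0.16 1;-0.1 0 0 -0.2 0.2 0.23 1;-0.15 0 0 -0.22 0.26 0.3 1'
python3 -c "
from h import *
plan([.45,.02,.27],Rt(80))
plan(TF(.1,.05),RF())"
```

```text
[0.51142879 0.20914698 0.15380532]
t 20.55 tcp [ 0.5464 -0.1792  0.1565] j [-0.52  0.25  1.68 -0.    1.2  -1.66] F [ 0.3 -0.1 -2.3] w 0.238
turn [-0.494 -0.005  0.016]  shift [-0.2304  0.3402  0.2804]  dist 0.2487 ang 14.8
clock: 21.05
tool_pos: [0.4876, 0.0146, 0.2609]
tcp_rot: [0.58, -0.404, 0.581, 0.404]
contact_force: [0.3, 0.3, -0.5]
grip_width: 0.233
t 21.05 tcp [0.4876 0.0146 0.2609] j [-0.21 -0.04  1.78 -0.    1.4  -1.43] F [ 0.3  0.3 -0.5] w 0.233
turn [-0.344 -0.001 -0.002]  shift [-0.0181  0.0743 -0.0159]  dist 0.039 ang 10.3
t 21.05 tcp [0.4876 0.0146 0.2609] j [-0.21 -0.04  1.78 -0.    1.4  -1.43] F [ 0.3  0.3 -0.5] w 0.233
turn [-0.742 -0.2   -0.988]  shift [0.2142 0.2499 0.3145]  dist 0.2276 ang 37.6
```

```bash
python3 -m inch '-0.15 -0.04 -0.2 0.03 0.05 0.063 1;-0.3 -0.08 -0.4 0.06 0.1 0.126 1;-0.45 -0.12 -0.6 0.1 0.15 0.19 1;-0.6 -0.16 -0.8 0.14 0.2 0.25 1;-0.742 -0.2 -0.988 0.18 0.25 0.3145 1'
python3 -m inch '0 0 0 0 0 0 1;0 0 0 0 0 0 1'
python3 -c "
from h import *
plan(TF(.1,.05),RF())
plan(TF(.04),RF())"
```

```text
clock: 21.55
tool_pos: [0.4245, 0.2053, 0.1701]
tcp_rot: [-0.605, 0.621, -0.338, -0.366]
contact_force: [1.9, -1.5, -1.5]
grip_width: 0.234
clock: 21.75
tool_pos: [0.4238, 0.2051, 0.1692]
tcp_rot: [-0.603, 0.62, -0.34, -0.369]
contact_force: [0.4, 0.0, -1.0]
grip_width: 0.237
t 21.75 tcp [0.4238 0.2051 0.1692] j [ 0.28 -0.29  2.28 -0.19  0.65 -1.22] F [ 0.4  0.  -1. ] w 0.237
turn [ 0.007  0.002 -0.006]  shift [0.0278 0.0133 0.0005]  dist 0.0154 ang 0.3
t 21.75 tcp [0.4238 0.2051 0.1692] j [ 0.28 -0.29  2.28 -0.19  0.65 -1.22] F [ 0.4  0.  -1. ] w 0.237
turn [ 0.007  0.002 -0.006]  shift [ 0.1142 -0.057   0.0002]  dist 0.0638 ang 0.3
```

```bash
python3 -m inch '0 0 0 0.04 -0.02 0 1;0 0 0 0.08 -0.04 0 1;0 0 0 0.114 -0.057 0 1;0 0 0 0.114 -0.057 0 1;0 0 0 0.114 -0.057 0 1'
python3 - <<'E'
from h import *
plan(TF(),RF())
for n in ("scene","top","wrist"):
    c=r.capture(n); cv2.imwrite(f"pics/{n}13.png",c["frame"])
E
```

```text
clock: 22.25
tool_pos: [0.48, 0.2052, 0.1362]
tcp_rot: [-0.605, 0.619, -0.341, -0.366]
contact_force: [-0.9, 0.2, -1.7]
grip_width: 0.234
t 22.25 tcp [0.48   0.2052 0.1362] j [ 0.24 -0.09  2.2  -0.2   0.53 -1.23] F [-0.9  0.2 -1.7] w 0.234
turn [-0.005 -0.003 -0.001]  shift [ 0.001  -0.0722  0.0053]  dist 0.0362 ang 0.2
```

View pics/scene13.png

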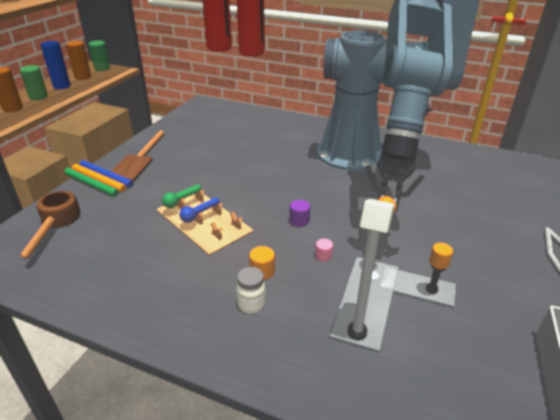

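View pics/top13.png

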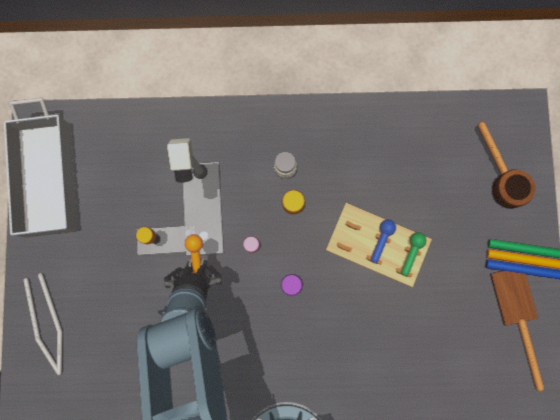

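View pics/wrist13.png

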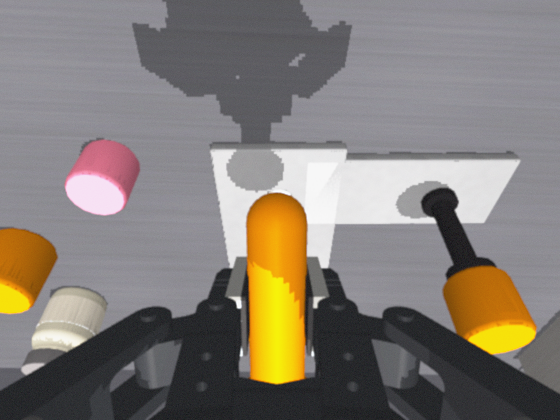

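```bash
cat > m14.py <<'E'
from h import *
th=np.linspace(0,np.pi,9)
def ball(p): return np.concatenate([np.c_[p[0]+.022*np.cos(t)+0*a,p[1]+.022*np.sin(t)*np.cos(a),p[2]+.022*np.sin(t)*np.sin(a)] for t in th])
s=r.state(); C=Q(s['tcp_rot']).as_matrix(); t=s['tool_pos']
pb=t-.0187*C[:,0]-.06*C[:,1]; print("pred ball",pb.round(4),"goal",V,"t",s['clock'])
print("axis err deg",np.degrees(np.arccos(np.clip(-C[:,1]@dd,-1,1))).round(2))
for n in ("top","scene"):
    c=r.capture(n); f=c["frame"]; hsv=cv2.cvtColor(f,cv2.COLOR_BGR2HSV)
    pr=hullc(proj(ball(pb),c))[0]
    x,y=(pr-14).astype(int)
    cv2.imwrite(f"pics/b_{n}.png",cv2.resize(f[y-10:y+38,x-10:x+38],None,fx=10,fy=10,interpolation=cv2.INTER_CUBIC))
    print(n,"pred px",pr.round(1),"crop origin",x-10,y-10,"rad px",np.sqrt(hullc(proj(ball(pb),c))[1]/np.pi).round(1))
    for l in ("amber_ball","amber_shank"): print(l,[(round(d["confidence"],2),w(d["position"],c).round(4)) for d in r.spot_point(c,l)][:2])
E
python3 m14.py
```

```text
pred ball [0.5219 0.208  0.1831] goal [0.554 0.211 0.2  ] t 22.4
axis err deg 0.11
top pred px [193.7 242.4] crop origin 169 218 rad px 9.2
amber_ball [(0.56, array([0.5203, 0.2089, 0.1808]))]
amber_shank [(0.74, array([0.4674, 0.2138, 0.15  ]))]
scene pred px [386.1 205.9] crop origin 362 181 rad px 10.3
amber_ball [(0.67, array([0.5195, 0.2088, 0.1819]))]
amber_shank []
```

View pics/b_top.png

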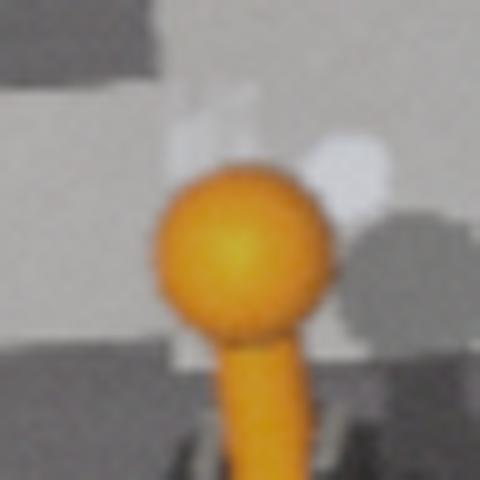

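View pics/b_scene.png

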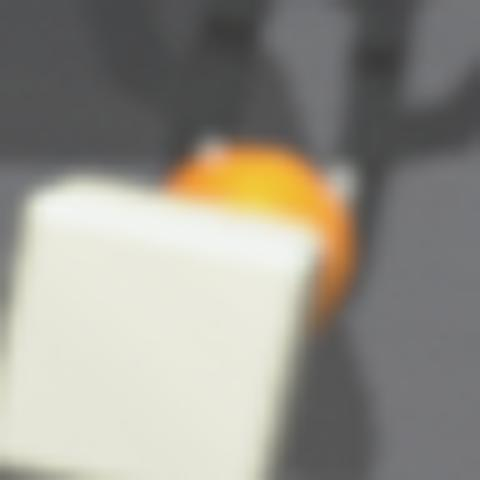

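The ball matches its tool-based prediction to within about 1 px in both views, so there is no sag or slip. Moving it the last 36 mm along the line of sight.

```bash
python3 -c "
from h import *
plan(TF(),RF())"
python3 -m inch '0 0 0 0 -0.02 0.001 1;0 0 0 0 -0.045 0.003 1;0 0 0 0 -0.065 0.004 1;0 0 0 0 -0.074 0.005 1;0 0 0 0 -0.074 0.005 1'
python3 -m inch '0 0 0 0 0 0 1;0 0 0 0 0 0 1;0 0 0 0 0 0 1'
python3 -c "
from h import *
plan(TF(),RF())"; python3 m14.py
```

```text
t 22.7 tcp [0.4793 0.2068 0.1365] j [ 0.24 -0.09  2.2  -0.2   0.52 -1.23] F [ 0.1 -0.7 -1.4] w 0.232
turn [-0.     0.001  0.003]  shift [ 0.0025 -0.0731  0.0019]  dist 0.0366 ang 0.1
clock: 23.2
tool_pos: [0.5124, 0.2106, 0.1554]
tcp_rot: [-0.605, 0.62, -0.34, -0.366]
contact_force: [-0.0, -0.8, -0.6]
grip_width: 0.237
clock: 23.5
tool_pos: [0.5107, 0.2105, 0.1543]
tcp_rot: [-0.605, 0.62, -0.34, -0.367]
contact_force: [0.1, -0.2, -2.0]
grip_width: 0.237
t 23.5 tcp [0.5107 0.2105 0.1543] j [ 0.23 -0.05  2.12 -0.17  0.56 -1.26] F [ 0.1 -0.2 -2. ] w 0.237
turn [-0.  0.  0.]  shift [ 0.0015 -0.0007 -0.0027]  dist 0.0016 ang 0.0
pred ball [0.5533 0.2123 0.2005] goal [0.554 0.211 0.2  ] t 23.5
axis err deg 0.01
top pred px [190.6 228.5] crop origin 166 204 rad px 9.3
amber_ball [(0.97, array([0.5517, 0.2157, 0.1989])), (0.4, array([ 0.4707, -0.326 ,  0.0402]))]
amber_shank [(0.6, array([0.5004, 0.2159, 0.1695]))]
scene pred px [386.2 207.6] crop origin 362 183 rad px 10.7
amber_ball [(0.55, array([0.5531, 0.2112, 0.2002]))]
amber_shank [(0.27, array([0.5477, 0.3371, 0.0894]))]
```

View pics/b_top.png

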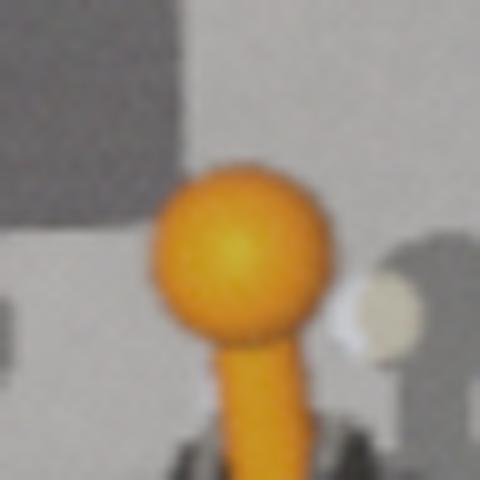

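View pics/b_scene.png

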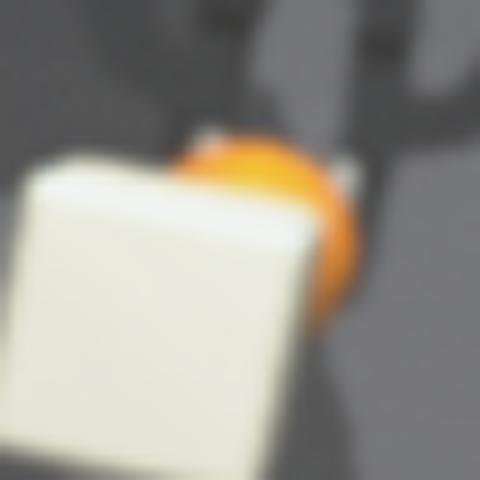

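```bash
python3 - <<'E'
from h import *
import pickle
out,cs=pickle.load(open("m1.pkl","rb"))
def solve(c,uv,z): return least_squares(lambda p:proj(np.array([[p[0],p[1],z]]),c)[0]-uv,[.55,.2]).x.round(4)
print("ball top z.2",solve(cs["top"],[189.85,228.85],.2),"scene",solve(cs["scene"],[386.65,206.75],.2))
f=lambda p:np.concatenate([proj(np.array([p]),cs[n])[0]-uv for n,uv in (("top",[189.85,228.85]),("scene",[386.65,206.75]))])
s=least_squares(f,[.55,.2,.2]); print("tri",s.x.round(4),s.fun.round(2))
print("dot top",solve(cs["top"],np.array([368,528])/5-.4+130,.01))
E
python3 -m inch '0 0 0 0.001 -0.001 -0.003 1;0 0 0 0.001 -0.001 -0.003 1;0 0 0 0.001 -0.001 -0.003 1;0 0 0 0.001 -0.001 -0.003 1'
python3 - <<'E'
from h import *
plan(TF(),RF())
for n in ("scene","top","wrist"):
    c=r.capture(n); cv2.imwrite(f"pics/{n}15.png",c["frame"])
E
```

```text
ball top z.2 [0.5525 0.2141] scene [0.5492 0.2126]
tri [0.5523 0.2133 0.2023] [ 0.19 -0.04  0.17 -0.  ]
dot top [0.5546 0.2123]
clock: 24.2
tool_pos: [0.512, 0.209, 0.1545]
tcp_rot: [-0.605, 0.62, -0.34, -0.367]
contact_force: [-0.6, 0.4, -1.2]
grip_width: 0.235
t 24.2 tcp [0.512  0.209  0.1545] j [ 0.23 -0.05  2.12 -0.17  0.56 -1.27] F [-0.6  0.4 -1.2] w 0.235
turn [-0.001  0.     0.002]  shift [0.0007 0.0017 0.0003]  dist 0.0009 ang 0.1
```

View pics/wrist15.png

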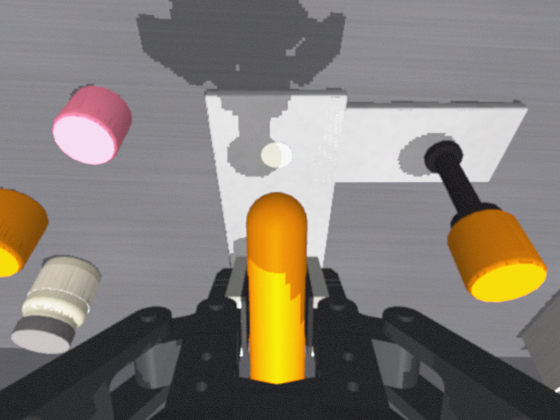

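View pics/scene15.png

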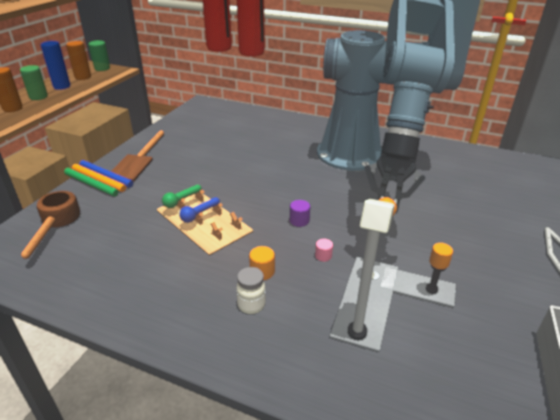

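```bash
python3 -m inch '0 0 0 0.002 0 0 1;0 0 0 0.002 0 0 1;0 0 0 0.002 0 0 1;0 0 0 0.002 0 0 1;0 0 0 0.002 0 0 1'
python3 -m inch '0 0 0 0 0 0 1;0 0 0 0 0 0 1;0 0 0 0 0 0 1;0 0 0 0 0 0 1;0 0 0 0 0 0 1'
python3 m14.py
python3 - <<'E'
from h import *
s=r.state(); print(np.abs(s['joint_vel']).max(),s['tool_pos'])
plan(TF(),RF())
c=r.capture("top"); cv2.imwrite("pics/top16.png",c["frame"])
E
```

```text
clock: 24.85
tool_pos: [0.5125, 0.2091, 0.1537]
tcp_rot: [-0.605, 0.62, -0.34, -0.367]
contact_force: [0.7, -0.3, -0.9]
grip_width: 0.237
clock: 25.35
tool_pos: [0.5125, 0.2091, 0.1537]
tcp_rot: [-0.605, 0.62, -0.34, -0.367]
contact_force: [-0.7, 1.2, -2.4]
grip_width: 0.235
pred ball [0.555  0.2109 0.1999] goal [0.554 0.211 0.2  ] t 25.35
axis err deg 0.05
top pred px [191.2 227.8] crop origin 167 203 rad px 9.3
amber_ball [(0.71, array([0.5505, 0.2146, 0.1967]))]
amber_shank [(0.97, array([0.5009, 0.2154, 0.1676])), (0.69, array([0.5464, 0.3403, 0.1107]))]
scene pred px [385.3 208.1] crop origin 361 184 rad px 10.7
amber_ball [(0.54, array([0.5572, 0.2126, 0.1994])), (0.26, array([ 0.5079, -0.2537,  0.0486]))]
amber_shank []
0.0014547050650276644 [0.51245854 0.20908567 0.15365454]
t 25.65 tcp [0.5125 0.2091 0.1537] j [ 0.23 -0.05  2.12 -0.17  0.56 -1.27] F [-0.   0.5 -1. ] w 0.234
turn [-0.001  0.001  0.002]  shift [-0.0013  0.0016  0.0002]  dist 0.001 ang 0.1
```

View pics/top16.png

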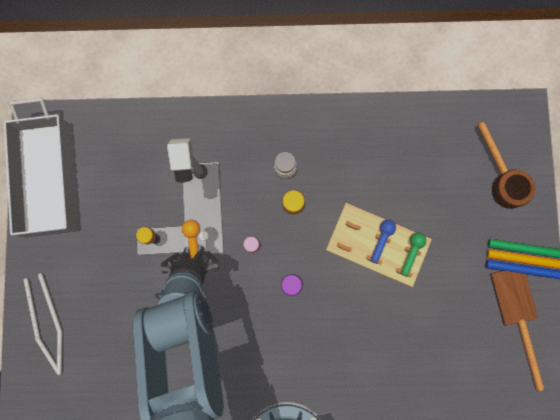

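The top view shows the puck on the post at (146,236), the ball at (191,229) pointing at the lens, and the blue and green stoppers and the jar where they were. The arm is still, so I'm handing the job in.

```bash
python3 -c "
from plant import r
print(r.job_done())"
```

```text
the job is handed in; nothing more can be done
None
```

I stood the small amber puck upright on the post and let go. I then lifted the amber stopper from the rack by its shank, and the arm is still holding it in front of the lens. I handed the job in at about 26 s of the 51 s allowed; no verdict was reported.

- **Puck:** My first placement was about 3 mm off centre in x, so I gripped it again and shifted it. Afterwards the top camera put it within about 2 mm of the post's centre. The scene camera left about 1–4 mm of doubt in x, depending on how I fitted it. Fits from the wrist camera at close range disagreed, so I did not use them for the placing.
- **Stopper:** From the measured tool pose, the ball is about 1 mm from my estimate of the viewing point and the axis is within 0.1° of the line of sight. A camera check just before the last small corrections agreed to about 2–3 mm. At the end the network's top and scene readings of the ball differed from each other by up to about 7 mm. I saw no sag or slip in the grip.
- **Other checks:** The arm was motionless, and the wrist force was only the stopper's weight plus noise. The blue and green stoppers and the jar looked unmoved in the last picture.

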